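# Restack the media cups of an aquarium filter

## Robot

A 7-joint arm with a two-finger parallel gripper is mounted at the origin on the work surface. World frame = base frame: x ahead of the robot, y to its left, z up, the work surface at z = 0. Lengths are in m, angles in rad, forces in N, time in s.
With the tool pointing down it reaches from about 0.35 to 0.9 m from the base axis. Payload 19.9 kg.
Tool frame: the origin (TCP) lies at the very end of the fingers, on their centre line; the grasp point (between the pads) lies 19 mm behind it; z points along the fingers, y is the direction in which the jaws open and shut (so a half turn about z gives the same grasp; the last joint's range is limited). The gripper opens to 94 mm and grips with 3 to 60 N. Pads are 16 mm wide; open, the fingers measure 119 mm over their backs; the gripper's body (75 mm by 177 mm) begins 78 mm behind the grasp point.
Start: joints at [1.125, 0.417, -0.01, 1.614, 0.005, 1.111, -0.053], TCP at [0.246, -0.574, 0.181] pointing down, gripper open.
Joint ranges: [-2.81, 2.81], [-0.39, 2.02], [-1.27, 1.25], [0.06, 2.57], [-1.19, 4.33], [0.19, 2], [-2.82, 2.82]. Speed limits (rad/s): [1.89, 1.89, 2.39, 2.39, 3.01, 3.01, 3.01].

## Interface

Orientations are given as a unit quaternion [x, y, z, w].
In Python, from bench import sensors, cams, order gives the robot as it stands.
- The arm moves only by the shell command python3 -m jog 'ROWS' [FORCE]. ROWS is text: rows parted by semicolons, each of 7 numbers parted by spaces: the gripper command: -1 is shut, 1 is fully open, values between are in proportion, then the shift along the tool's x, y, z each as a share of 2 cm, from -1 to 1, then the turn, a rotation vector about the tool's x, y, z each as a share of 0.1 rad, from -1 to 1. A call has exactly 5 rows; each row shifts and turns the pose as measured when the row begins, along the tool's axes as they then stand; what a row does not reach is not made up. A row lasts 1/12 s, in which the tool goes at most 41.7 mm and 7.16 degrees, less where a joint would pass 70% of its speed; a pose out of reach is approached as far as the arm can. A call with a number of a shift or a turn outside -1 to 1 is refused whole. A call with a gripper value outside its range is refused whole. The fingers move at their own pace and stop on an object; FORCE is the grip in N (left out, the last holds). Time passes only in rows, so rows that do not move let the fingers close, or fill a call up. It gives the time, the measured TCP pose, the force and the opening at its end, in the units of the state.
- sensors.state(): the state, without advancing time (a new reading comes with each control period).
- cams.read_camera(name): name is "scene" or "top"; returns a dict with "frame" (420x560x3 uint8, red, green, blue), "vertical_fov" (degrees; the focal length in pixels is half the picture's height over the tangent of half this angle, whatever the lens; pixels are square), "cx", "cy" (the principal point, pixels), "k1" (the pictures are not rectified: a ray, as slopes to the right and down, at radius r is drawn at 1 + k1 r^2 times it, then the intrinsics apply), "R" (3x3) and "t" (3): a world point X has camera coordinates R X + t. Camera axes: x right, y down, z forward; pixel columns grow to the right and rows downward; lengths in m; the calibration is good to about 2 mm. A picture is of the moment at which its call begins. There is no depth.
- order.close_job(): hands the job in, once; it reports no verdict.
The state is a dict: "time_s": time; "qpos": joint angles; "qd": joint speeds; "effort": joint torques, N m; "position": TCP position; "tcp_rot": TCP orientation; "ft_force": force on the tool from outside, world axes, zero at the start; "torque": the same for the moment, N m; "grip_width": finger opening in m.
Only numpy, scipy, OpenCV 4.12 (cv2) and the standard library are available. Lean on these libraries where they do the work, as an engineer would, in place of code of your own. Each camera call takes 0.05 s, during which the arm holds its last target.

## Task

Put the small filter back together on its black foot, in the order the water runs through it: first the cup of white ceramic rings, on that the cup of blue bio balls, then the cup of black carbon, and the pump head on top. Lower each one in, rather than dropping it, until it stands straight and fully home in the one below, and let go before you fetch the next. The cup of brown peat and the other things on the cabinet stay where they are.

Things in the scene. Friction and masses are not known exactly. Their poses are not given: they have to be found in the camera images.
- foot: Black filter foot, stuck to the table (cannot move): flange 92 mm dia. with four suckers (110 mm across), on it a round body of 60 mm dia., 36 mm high, its top an open socket 54 mm wide, 14 mm deep, with a strainer grid inside. Origin: centre of underside, z up. A cup fully home here has its shoulder on the rim and its origin 26 mm above this origin.
- cup_rings: Loose clear round cup of white ceramic rings, 60 mm dia., 56 mm high, upright. Origin: centre of underside, z up. 0-10 mm: tapered spigot (40 to 50 mm dia.); 10 mm: flat shoulder; 10-56 mm: straight body; top: socket 54 mm wide, 13 mm deep. 90-180 g. The next piece is home when its spigot is in this socket, its shoulder on this rim: its origin is then 46 mm above this origin.
- cup_balls: Loose clear round cup of bright blue bio balls, 60 mm dia., 56 mm high, upright. Origin: centre of underside, z up. 0-10 mm: tapered spigot (40 to 50 mm dia.); 10 mm: flat shoulder; 10-56 mm: straight body; top: socket 54 mm wide, 13 mm deep. 90-180 g. The next piece is home when its spigot is in this socket, its shoulder on this rim: its origin is then 46 mm above this origin.
- cup_carbon: Loose clear round cup of black carbon pellets, 60 mm dia., 56 mm high, upright. Origin: centre of underside, z up. 0-10 mm: tapered spigot (40 to 50 mm dia.); 10 mm: flat shoulder; 10-56 mm: straight body; top: socket 54 mm wide, 13 mm deep. 90-180 g. The next piece is home when its spigot is in this socket, its shoulder on this rim: its origin is then 46 mm above this origin.
- pump_head: Pump head, loose, 180-360 g. Origin: centre of underside, z up. 0-10 mm: spigot like the cups'; 10-20 mm: dark cap, 60 mm dia.; 20-66 mm: grey motor block, 54 mm along its x, 48 mm along its y (flat +y/-y faces to grip); top: orange dial up to 75 mm. Nozzle along its +x to 52 mm from the axis, 52 mm up, 18 mm dia.; short stub along -x. Its final yaw is free.
- cup_peat: Loose clear round cup of brown peat pellets, 60 mm dia., 56 mm high, upright. Origin: centre of underside, z up. 0-10 mm: tapered spigot (40 to 50 mm dia.); 10 mm: flat shoulder; 10-56 mm: straight body; top: socket 54 mm wide, 13 mm deep. 90-180 g. A spare that is not used in this job: leave it.
- tube_rack: Bystander: white plastic pH test tube rack, 96 mm along its x, 36 mm along its y, 48 mm high, with four clear tubes with coloured caps rising to 82 mm. Origin: centre of its underside. Loose.
- snail_shell: Bystander: red ceramic snail shell, about 52 mm across, 36 mm high, spire up. Origin: the centre of its underside. Loose.
- magnet_half: Bystander: blue half of a magnet algae cleaner, 80 mm along its x, 44 mm along its y, 33 mm high with a grip ridge. Origin: centre of its underside. Loose.
- tweezers: Bystander: stainless steel tweezers lying flat, 153 mm along its x, about 20 mm wide, 9 mm high. Origin: at the middle of its length, on the table. Loose.

How it is judged:
By the outcome, as a careful person would: the job done as asked, in the order asked, and still so for the second after the job is handed in, with the robot touching nothing.
It also fails if it takes over 102 s, if anything falls off the work surface, if the arm or the gripper's body presses on something with over 40 N, if the wrist force passes 120 N, or if a joint passes its speed limit or range.

## Working session

There is one attempt and no reset: what is moved stays moved. The work goes in short steps, Python scripts to look and compute and a shell command to move; the robot and the scene stay as the last step left them, time stands still between calls to the robot, and variables do not carry over. Pictures are saved under pics/ and viewed, and the job is handed in when it is done.

```bash
ls; mkdir -p pics
python3 - <<'E'
from bench import sensors,cams,order
import cv2,numpy as np
s=sensors.state()
for k,v in s.items(): print(k,np.round(v,4))
for n in("scene","top"):
    c=cams.read_camera(n); cv2.imwrite(f"pics/{n}0.png",c["frame"][:,:,::-1])
    print(n,{k:np.round(c[k],4).tolist() for k in c if k!="frame"})
E
```

```text
pics
time_s 0.0
qpos [ 1.1245  0.418  -0.0103  1.6142  0.0047  1.1107 -0.053 ]
qd [-0.0005 -0.0018  0.0012 -0.001   0.0017  0.0001  0.0001]
effort [-9.0000e-04 -8.5125e+01  6.3830e-01 -4.2600e+01 -4.8900e-02  1.8700e-02
  1.0000e-04]
position [ 0.246  -0.5741  0.1799]
tcp_rot [ 9.796e-01  2.011e-01 -2.000e-04 -6.000e-04]
ft_force [ 0.8802  0.3442 -0.4239]
torque [-0.0269  0.0307  0.0291]
grip_width 0.094
scene {'vertical_fov': 57.3936, 'cx': 282.1246, 'cy': 204.0124, 'k1': 0.0114, 'R': [[-0.8884, 0.459, 0.0098], [0.3263, 0.6461, -0.69], [-0.3231, -0.6097, -0.7238]], 't': [0.4776, -0.1416, 0.9953]}
top {'vertical_fov': 54.3401, 'cx': 281.6522, 'cy': 205.2348, 'k1': -0.0211, 'R': [[-0.0119, -0.9996, -0.0249], [-0.9975, 0.0136, -0.0694], [0.0697, 0.024, -0.9973]], 't': [0.0105, 0.5457, 0.8388]}
```

View pics/scene0.png

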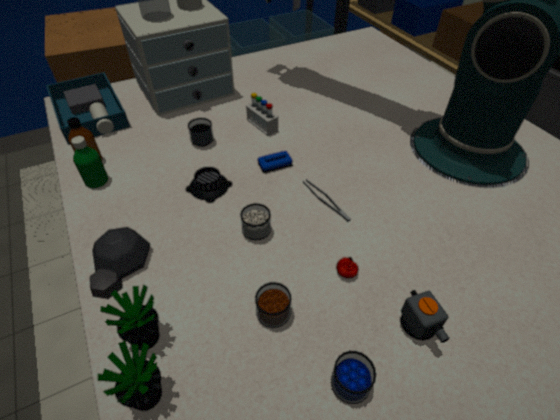

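View pics/top0.png

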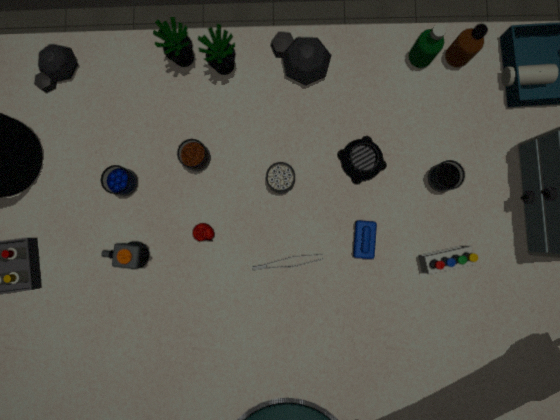

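The top view shows the foot at about (362,160), rings (280,178), balls (118,180), carbon (445,177), peat (193,155) and the pump head (125,256) with its nozzle to the left. The scene view agrees. I'll zoom in for the rims next.

```bash
cat > h.py <<'E'
import numpy as np,cv2
from bench import sensors,cams
def get(n):
    c=cams.read_camera(n); c["f"]=210/np.tan(np.radians(c["vertical_fov"]/2)); c["R"]=np.array(c["R"]);c["t"]=np.array(c["t"]); return c
def proj(c,X):
    X=np.atleast_2d(X); P=X@c["R"].T+c["t"]; s=P[:,:2]/P[:,2:]; r2=(s**2).sum(1,keepdims=True)
    return s*(1+c["k1"]*r2)*c["f"]+[c["cx"],c["cy"]]
def ray(c,uv):
    uv=np.atleast_2d(np.array(uv,float)); d=(uv-[c["cx"],c["cy"]])/c["f"]; s=d.copy()
    for _ in range(8): s=d/(1+c["k1"]*(s**2).sum(1,keepdims=True))
    v=np.c_[s,np.ones(len(s))]@c["R"]; return -c["R"].T@c["t"],v
def plane(c,uv,z):
    o,v=ray(c,uv); return o+v*((z-o[2])/v[:,2:])
def crop(c,u,v,w,k,name=None):
    im=c["frame"][max(0,v-w):v+w,max(0,u-w):u+w,::-1]
    im=np.clip((im/255.)**0.6*255*1.2,0,255).astype(np.uint8)
    return cv2.resize(im,(2*w*k,2*w*k),interpolation=cv2.INTER_CUBIC)
E
python3 - <<'E'
from h import *
t=get("top");s=get("scene")
T=[(362,160),(280,178),(118,180),(445,177),(125,256),(193,155)]
S=[(209,183),(256,221),(354,377),(201,132),(424,316),(273,304)]
for n,c,L in(("t",t,T),("s",s,S)):
    rows=[crop(c,u,v,32,4) for u,v in L]
    cv2.imwrite(f"pics/z{n}.png",np.vstack([np.hstack(rows[:3]),np.hstack(rows[3:])]))
for uv in T: print(uv,plane(t,uv,0.05).round(3)[0,:2])
E
```

```text
(362, 160) [ 0.633 -0.161]
(280, 178) [0.599 0.005]
(118, 180) [0.6   0.339]
(445, 177) [ 0.596 -0.328]
(125, 256) [0.445 0.322]
(193, 155) [0.649 0.184]
```

View pics/zt.png

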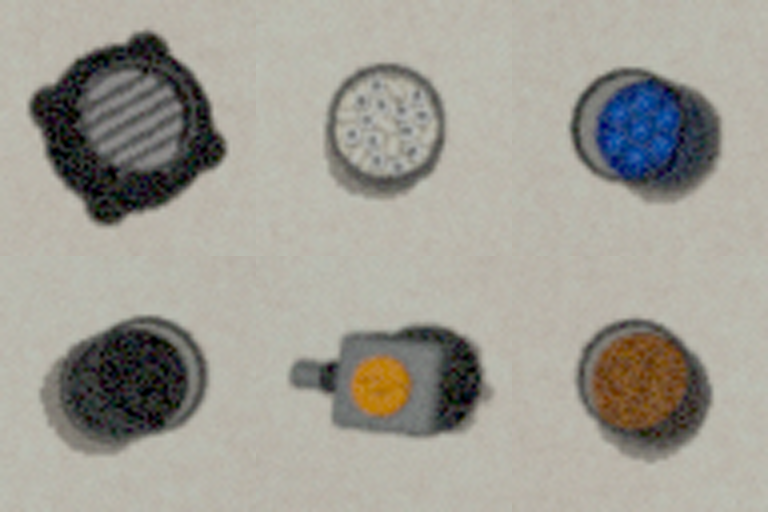

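View pics/zs.png

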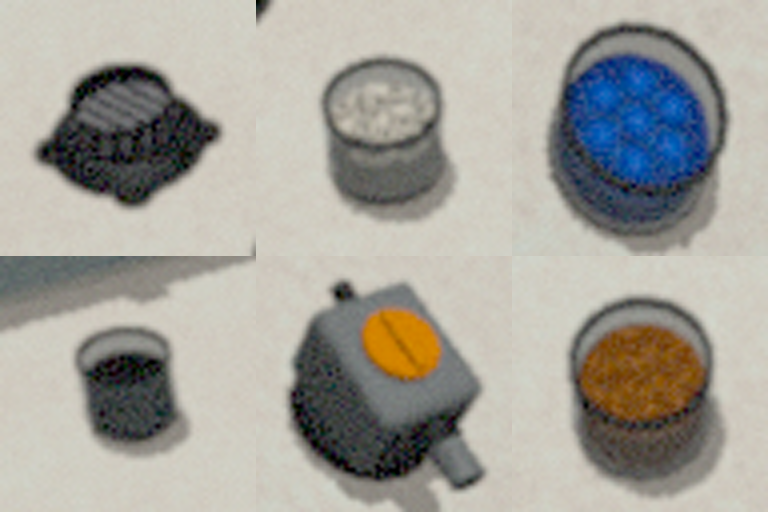

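```bash
cat > ov.py <<'E'
from h import *
t=get("top");s=get("scene")
def tri(a,b):
    A=[];B=[]
    for c,uv in((t,a),(s,b)):
        o,v=ray(c,uv);v=v[0]/np.linalg.norm(v[0]);M=np.eye(3)-np.outer(v,v);A.append(M);B.append(M@o)
    return np.linalg.lstsq(np.vstack(A),np.hstack(B),rcond=None)[0]
O={"foot":((361.6,159.9),(209,186.2),.003),"rings":((280.5,176.5),(255.6,214.9),.056),"balls":((115.75,179.75),(355.25,371.75),.056),"carbon":((450.25,175),(200,125.25),.056),"dial":((124.25,256.5),(428.5,305.75),.075)}
th=np.linspace(0,2*np.pi,200)
rt=[];rs=[]
for n,(a,b,z) in O.items():
    p,q=plane(t,a,z)[0],plane(s,b,z)[0]
    m=(p+q)/2; print(n,p.round(4)[:2],q.round(4)[:2],"tri",tri(a,b).round(4))
    for c,uv,L in((t,a,rt),(s,b,rs)):
        u,v=int(uv[0]),int(uv[1]); k=4;w=32
        im=crop(c,u,v,w,k)
        cs=[(.030,z)] if n not in("foot","dial") else ([(.046,.003),(.030,.036),(.027,.036)] if n=="foot" else [(.012,.075),(.030,.01)])
        for r,zz in cs:
            P=np.c_[m[0]+r*np.cos(th),m[1]+r*np.sin(th),0*th+zz]
            xy=(proj(c,P)-[u-w,v-w]+.5)*k
            cv2.polylines(im,[xy.round().astype(int)],True,(0,0,255),1)
        L.append(im)
L=rt+rs
rt.append(rt[0]*0);rs.append(rs[0]*0)
for nm,r in(("t",rt),("s",rs)): cv2.imwrite(f"pics/ov{nm}.png",np.vstack([np.hstack(r[:3]),np.hstack(r[3:])]))
# nozzle
print("nozzle",plane(t,(125-32+36/4,256-32+119/4),.052),plane(s,(424-32+211/4,316-32+222/4),.052))
E
python3 ov.py
```

```text
foot [ 0.642  -0.1687] [ 0.6422 -0.1656] tri [ 6.42e-01 -1.69e-01  1.00e-04]
rings [0.6013 0.0043] [0.6014 0.0085] tri [0.601  0.0049 0.0523]
balls [0.6    0.3411] [0.5999 0.347 ] tri [0.5994 0.3447 0.0503]
carbon [ 0.5993 -0.3359] [ 0.5997 -0.3291] tri [ 0.5989 -0.3373  0.051 ]
dial [0.4449 0.3133] [0.4462 0.3203] tri [0.4433 0.3174 0.068 ]
nozzle [[0.44969526 0.36877898 0.052     ]] [[0.44886476 0.36840699 0.052     ]]
```

View pics/ovt.png

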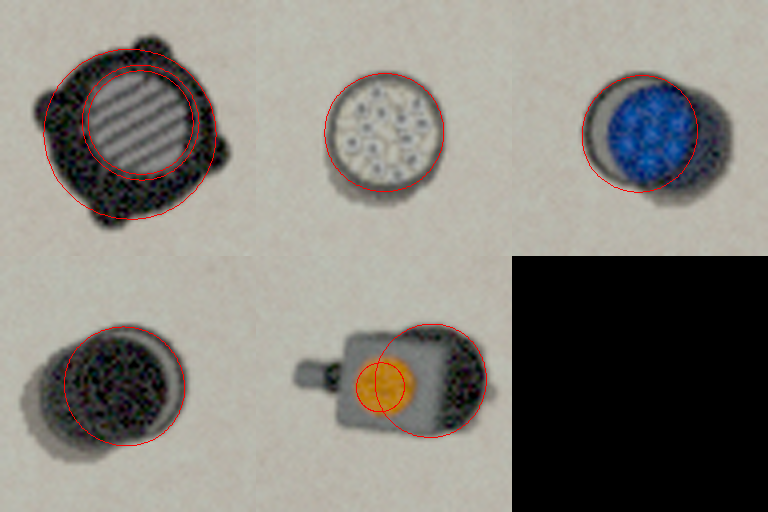

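View pics/ovs.png

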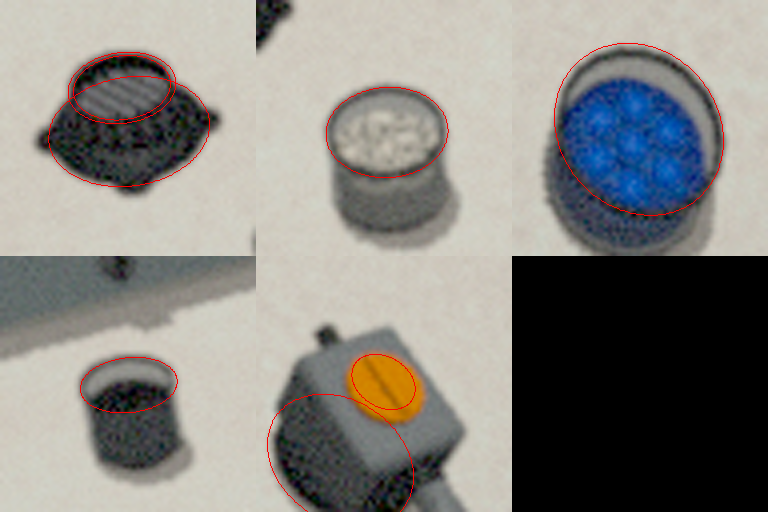

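The overlays fit to a few mm. The two cameras disagree in y by about 3–7 mm, which I'll settle once the gripper is in view. First I'll turn the tool so its x points along world +y and the jaws open along world x.

```bash
python3 -m jog '1 0 0 0 0 0 -1;1 0 0 0 0 0 -1;1 0 0 0 0 0 -1;1 0 0 0 0 0 -1;1 0 0 0 0 0 -1'; python3 -m jog '1 0 0 0 0 0 -1;1 0 0 0 0 0 -1;1 0 0 0 0 0 -1;1 0 0 0 0 0 -1;1 0 0 0 0 0 -1'
```

```text
time_s: 0.72
position: [0.2462, -0.574, 0.1799]
tcp_rot: [0.896, 0.445, -0.0, -0.001]
ft_force: [0.1, -0.4, -0.8]
grip_width: 0.0941
time_s: 1.13
position: [0.2461, -0.5738, 0.1796]
tcp_rot: [0.749, 0.662, 0.0, -0.001]
ft_force: [0.6, 0.2, 0.1]
grip_width: 0.094
```

```bash
python3 -m jog '1 1 0 0 0 0 -0.6;1 1 0 0 0 0 -0.6;1 1 0.2 0 0 0 0;1 1 0.4 0 0 0 0;1 1 0.6 0 0 0 0'; python3 -m jog '1 1 0.6 0 0 0 0;1 1 0.6 0 0 0 0;1 1 0.6 0 0 0 0;1 1 0.6 0 0 0 0;1 1 0.6 0 0 0 0';python3 -m jog '1 1 0.8 0 0 0 0;1 1 0.8 0 0 0 0;1 1 0.8 0 0 0 0;1 1 0.8 0 0 0 0;1 1 0.8 0 0 0 0';python3 -m jog '1 1 0.8 0 0 0 0;1 1 0.8 0 0 0 0;1 1 0.8 0 0 0 0;1 1 0.8 0 0 0 0;1 1 0.8 0 0 0 0'
```

```text
time_s: 1.55
position: [0.2699, -0.4735, 0.1782]
tcp_rot: [0.705, 0.709, -0.0, -0.002]
ft_force: [0.2, -0.2, -0.6]
grip_width: 0.0938
time_s: 1.97
position: [0.3307, -0.3683, 0.1785]
tcp_rot: [0.706, 0.708, -0.001, -0.001]
ft_force: [-0.5, -0.7, -0.2]
grip_width: 0.0937
time_s: 2.38
position: [0.4125, -0.2631, 0.179]
tcp_rot: [0.707, 0.708, -0.001, -0.001]
ft_force: [1.3, -1.2, -0.4]
grip_width: 0.094
time_s: 2.8
position: [0.4956, -0.1576, 0.1793]
tcp_rot: [0.707, 0.707, -0.001, 0.0]
ft_force: [0.5, -0.8, 0.1]
grip_width: 0.094
```

```bash
python3 -m jog '1 1 0.65 0 0 0 0;1 1 0.65 0 0 0 0;1 1 0.65 0.3 0 0 0;1 1 0.65 0.3 0 0 0;1 1 0.65 0.3 0 0 0';python3 -m jog '1 0.9 0.6 0.5 0 0 0;1 0.8 0.6 0.5 0 0 0;1 0.5 0.5 0.3 0 0 0;1 0.2 0.2 0 0 0 0;1 0 0 0 0 0 0'
python3 - <<'E'
from h import *
p=sensors.state()["position"];print(p)
for n,L in(("top",[]),("scene",[])):
    c=get(n); print(n,proj(c,[p]).round(1))
    cv2.imwrite(f"pics/g{n}.png",np.clip(1.3*255*(c["frame"][:,:,::-1]/255.)**.6,0,255).astype(np.uint8))
    u,v=proj(c,[p])[0].astype(int); im=crop(c,u,v,50,7); q=(proj(c,[p])[0]-[u-50,v-50]+.5)*7
    cv2.drawMarker(im,tuple(int(x) for x in q),(0,0,255),0,20,1); cv2.imwrite(f"pics/gz{n}.png",cv2.resize(im,(560,560)))
E
```

```text
time_s: 3.22
position: [0.5644, -0.0522, 0.1618]
tcp_rot: [0.707, 0.707, -0.001, 0.001]
ft_force: [0.1, 0.3, 0.3]
grip_width: 0.094
time_s: 3.63
position: [0.605, 0.0036, 0.1333]
tcp_rot: [0.705, 0.709, -0.0, 0.0]
ft_force: [-0.2, 0.4, -0.0]
grip_width: 0.094
[0.60504136 0.00361156 0.13334044]
top [[279.7 168.6]]
scene [[251.  185.5]]
```

View pics/gtop.png

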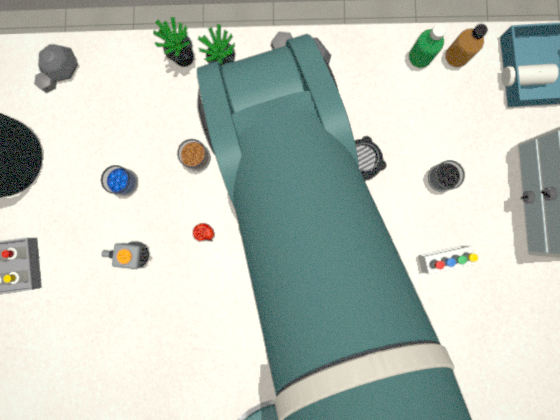

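View pics/gzscene.png

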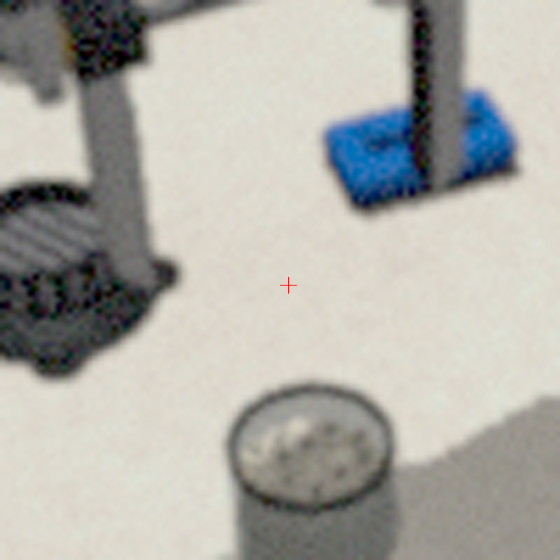

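Run:
```python
from h import *
s=sensors.state();p=s["position"];print(p,s["tcp_rot"],s["time_s"])
c=get("scene")
im=crop(c,250,160,50,8)[:600]; 
for q in (p,np.array(p)+[.047,0,0],np.array(p)-[.047,0,0],np.array(p)+[.047,0,.03],np.array(p)+[-.047,0,.03]):
    a=(proj(c,[q])[0]-[200,110]+.5)*8; cv2.drawMarker(im,tuple(int(x) for x in a),(0,0,255),0,20,1)
cv2.imwrite("pics/gz2.png",im)
```

```text
[0.60448725 0.00208129 0.13366458] [ 7.05671194e-01  7.08538861e-01 -4.88366330e-04  7.80347884e-04] 3.7333
```

View pics/gz2.png

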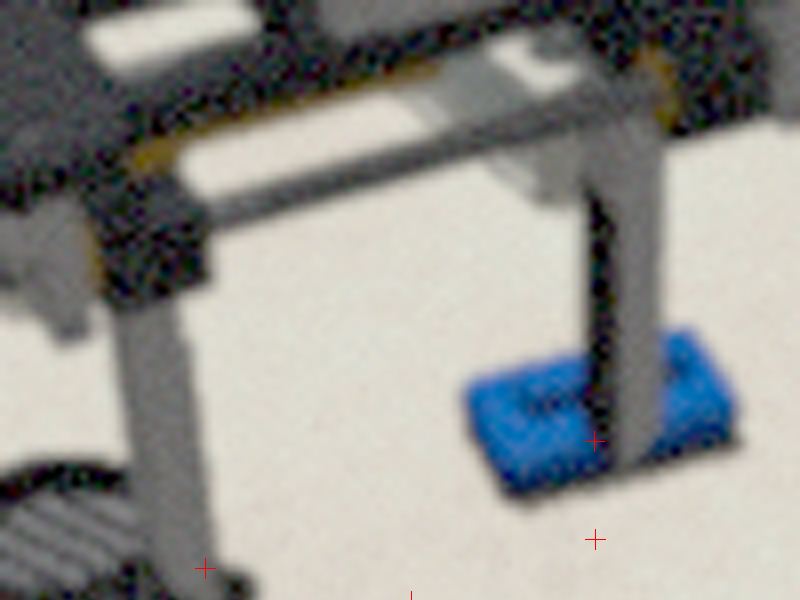

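The scene camera shows the fingertips about 9 px higher than the projected TCP, equal to about 2 cm in z. Before trusting any height, I'll lower part way and compare the tips directly with the cup.

```bash
python3 -m jog '1 0.1 -0.1 0.7 0 0 0;1 0.1 -0.1 0.9 0 0 0;1 0 0 0.9 0 0 0;1 0 0 0.9 0 0 0;1 0 0 0.4 0 0 0'
cat > look.py <<'E'
import sys
from h import *
u,v,w,k=map(int,sys.argv[2:6]);c=get(sys.argv[1]);s=sensors.state();p=np.array(s["position"]);print(p.round(4),np.round(s["tcp_rot"],3),np.round(s["ft_force"],1),s["grip_width"],s["time_s"])
from scipy.spatial.transform import Rotation as Ro
R=Ro.from_quat(s["tcp_rot"]).as_matrix(); g=s["grip_width"]/2
im=crop(c,u,v,w,k)[:600]
for q in (p,p+R[:,1]*g,p-R[:,1]*g):
    a=(proj(c,[q])[0]-[u-w,v-w]+.5)*k; cv2.drawMarker(im,tuple(int(x) for x in a),(0,0,255),0,20,1)
cv2.imwrite("pics/"+sys.argv[6],im)
E
python3 look.py scene 255 200 45 8 l1.png
```

```text
time_s: 4.2
position: [0.6016, -0.0013, 0.0608]
tcp_rot: [0.709, 0.706, 0.001, 0.005]
ft_force: [-0.7, -0.1, -0.6]
grip_width: 0.094
[ 0.6013 -0.0015  0.0602] [0.709 0.706 0.001 0.005] [-1.2  0.2 -1.6] 0.09387255950013665 4.25
```

View pics/l1.png

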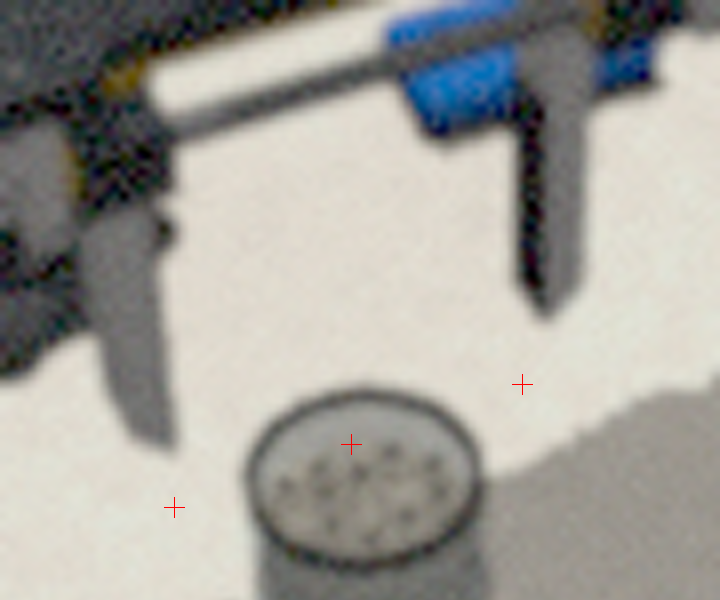

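```bash
cat > d.py <<'E'
# print tool-frame shift (units) and turn (units) to a target x y z yaw(deg of tool x)
import sys
from h import *
from scipy.spatial.transform import Rotation as Ro
s=sensors.state();a=[float(v) for v in sys.argv[1:]]
R=Ro.from_quat(s["tcp_rot"]); y=np.radians(a[3] if len(a)>3 else 90)
T=Ro.from_matrix(np.array([[np.cos(y),np.sin(y),0],[np.sin(y),-np.cos(y),0],[0,0,-1]]))
print("shift",(R.inv().apply(np.array(a[:3])-s["position"])/.02).round(2),"turn",((R.inv()*T).as_rotvec()/.1).round(2))
E
python3 d.py 0.601 0.006 0.02
```

```text
shift [ 0.38 -0.03  2.01] turn [ 0.08  0.06 -0.04]
```

```bash
python3 -m jog '1 0.2 0 0.4 0.08 0.06 -0.04;1 0.2 0 0.4 0 0 0;1 0 0 0.4 0 0 0;1 0 0 0.4 0 0 0;1 0 0 0.4 0 0 0'; 
python3 look.py scene 255 200 45 8 l2.png
```

```text
time_s: 4.67
position: [0.6035, 0.0058, 0.0211]
tcp_rot: [0.708, 0.706, 0.002, 0.001]
ft_force: [0.0, 1.1, -0.1]
grip_width: 0.0942
[0.6025 0.0056 0.0195] [0.708 0.706 0.001 0.001] [-2.1  0.  -2.2] 0.09402341332831468 4.7167
```

View pics/l2.png

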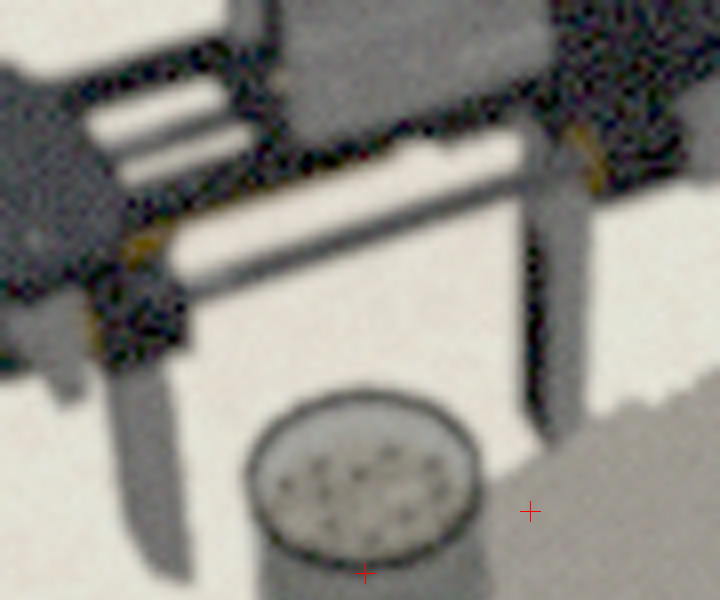

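```bash
python3 -m jog '1 0 0 0.2 0 0 0;1 0 0 0.2 0 0 0;1 0 0 0.15 0 0 0;1 0 0 0.1 0 0 0;1 0 0 0 0 0 0'; 
python3 look.py scene 255 210 45 8 l3.png
```

```text
time_s: 5.13
position: [0.6024, 0.0057, 0.0046]
tcp_rot: [0.708, 0.706, 0.001, 0.001]
ft_force: [-0.5, 0.6, -0.6]
grip_width: 0.0938
[0.6025 0.0057 0.0049] [0.708 0.706 0.001 0.001] [ 0.3 -0.1 -0.2] 0.09381927884490086 5.1833
```

View pics/l3.png

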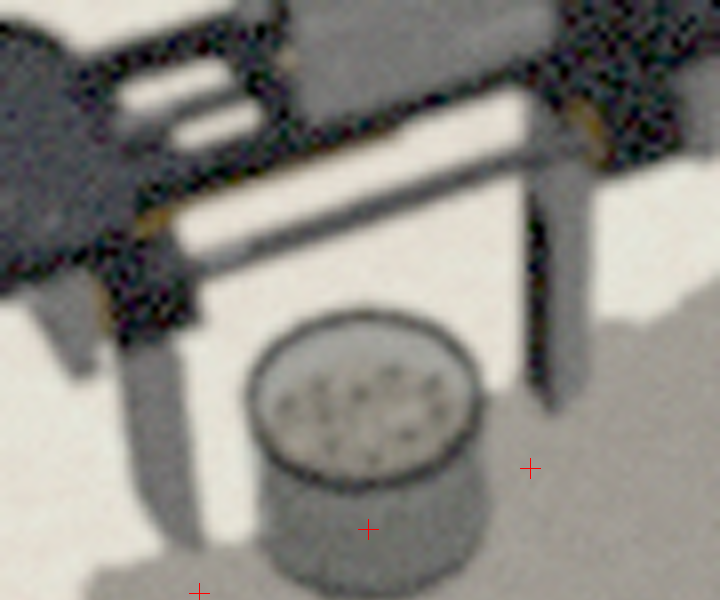

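The tips now stand about 35 mm below the rim on both sides of the cup, so the reported z reads about 15–20 mm below the true height. They are also well centred on it, so I'll close.

```bash
python3 -m jog '-1 0 0 0 0 0 0;-1 0 0 0 0 0 0;-1 0 0 0 0 0 0;-1 0 0 0 0 0 0;-1 0 0 0 0 0 0' 20; 
python3 -m jog '-1 0 0 0 0 0 0;-1 0 0 0 0 0 0;-1 0 0 0 0 0 0;-1 0 0 0 0 0 0;-1 0 0 0 0 0 0'
python3 look.py scene 255 210 45 8 l4.png
```

```text
time_s: 5.6
position: [0.6031, 0.0057, 0.0058]
tcp_rot: [0.708, 0.706, 0.001, 0.001]
ft_force: [0.0, 0.3, -0.5]
grip_width: 0.0642
time_s: 6.02
position: [0.6031, 0.0056, 0.0059]
tcp_rot: [0.708, 0.706, 0.001, 0.001]
ft_force: [0.1, 0.5, -0.2]
grip_width: 0.0598
[0.6031 0.0056 0.0059] [0.708 0.706 0.001 0.001] [ 0.3  0.1 -1.1] 0.060006919386284406 6.0667
```

View pics/l4.png

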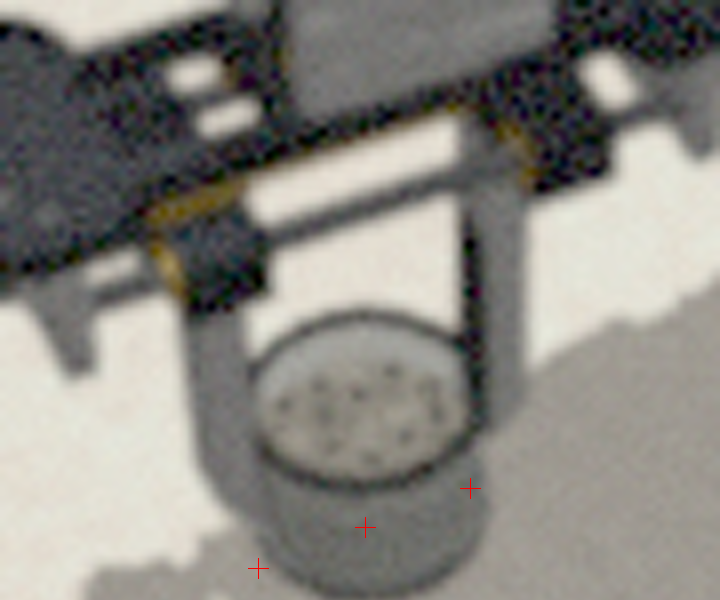

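Gripped at exactly 60 mm. Now I'll lift and carry it over the foot.

```bash
python3 -m jog '-1 0 0 -0.5 0 0 0;-1 0 0 -1 0 0 0;-1 0 0 -1 0 0 0;-1 0 0 -1 0 0 0;-1 -0.2 0 -0.5 0 0 0'; python3 -m jog '-1 -0.5 0.2 0 0 0 0;-1 -1 0.2 0 0 0 0;-1 -1 0.2 0 0 0 0;-1 -1 0.2 0 0 0 0;-1 -1 0.3 0 0 0 0'; python3 d.py .643 -.167 .085
```

```text
time_s: 6.48
position: [0.6007, 0.0026, 0.0886]
tcp_rot: [0.707, 0.707, -0.0, -0.001]
ft_force: [0.1, 0.7, -1.0]
grip_width: 0.0593
time_s: 6.9
position: [0.6244, -0.0905, 0.0906]
tcp_rot: [0.705, 0.709, 0.001, 0.0]
ft_force: [0.1, 0.4, -1.2]
grip_width: 0.0598
shift [-3.83  0.91  0.28] turn [ 0.02 -0.01  0.05]
```

```bash
python3 -m jog '-1 -1 0.25 0 0 0 0;-1 -1 0.25 0.1 0 0 0;-1 -1 0.25 0.1 0 0 0;-1 -0.5 0.1 0.1 0 0 0;-1 -0.1 0 0 0 0 0'; python3 d.py .643 -.167 .085; python3 look.py scene 215 165 45 8 l5.png
```

```text
time_s: 7.32
position: [0.6407, -0.1762, 0.0795]
tcp_rot: [0.708, 0.706, -0.001, -0.0]
ft_force: [0.3, 0.9, -2.1]
grip_width: 0.0595
shift [ 0.46  0.12 -0.28] turn [-0.03  0.02 -0.03]
[ 0.6404 -0.1759  0.0796] [ 0.708  0.706 -0.002 -0.   ] [-1.1 -0.9 -1.5] 0.05999656821096914 7.3667
```

View pics/l5.png

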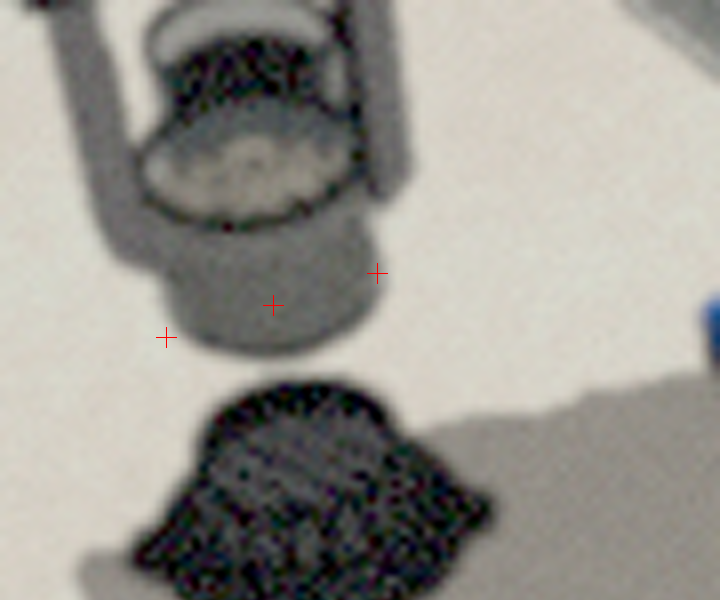

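```bash
python3 - <<'E'
from h import *
c=get("scene")
for n,X in(("rim held",(.6404,-.1759,.1296)),("rim at rings place",(.6031,.0056,.056)),("foot rim",(.642,-.167,.036)),("foot base",(.642,-.167,.0))): print(n,proj(c,[X]).round(1))
print(plane(c,(201,140.6),.1296))
# rim inner black mask fit of foot rim: crop rows
E
python3 look.py scene 209 185 32 12 l6.png
```

```text
rim held [[200.3 139. ]]
rim at rings place [[254.2 214.2]]
foot rim [[207.  175.2]]
foot base [[209.  186.7]]
[[ 0.64097009 -0.17008182  0.1296    ]]
[ 0.6409 -0.1726  0.0806] [ 0.707  0.707 -0.001 -0.   ] [ 0.5  1.  -1.7] 0.0598067987830638 7.4667
```

View pics/l6.png

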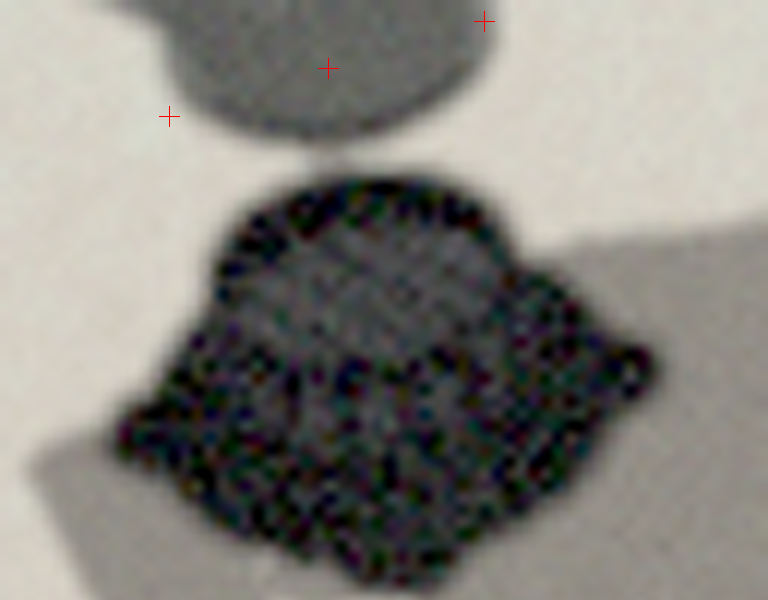

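```bash
python3 d.py .643 -.168 .05
```

```text
shift [0.23 0.11 1.53] turn [-0.02  0.01  0.  ]
```

```bash
python3 -m jog '-1 0.1 0.05 0.3 0 0 0;-1 0.1 0.05 0.4 0 0 0;-1 0.05 0 0.3 0 0 0;-1 0 0 0.2 0 0 0;-1 0 0 0 0 0 0'; python3 d.py .643 -.168 .032; python3 look.py scene 209 170 38 10 l7.png
```

```text
time_s: 7.88
position: [0.6432, -0.1612, 0.0546]
tcp_rot: [0.705, 0.71, -0.0, -0.001]
ft_force: [1.1, -0.0, -0.6]
grip_width: 0.0595
shift [-0.34 -0.01  1.13] turn [-0.01 -0.01  0.07]
[ 0.6433 -0.1611  0.0549] [ 0.705  0.71  -0.    -0.001] [-0.4  0.4 -1.2] 0.0598836435690212 7.9333
```

View pics/l7.png

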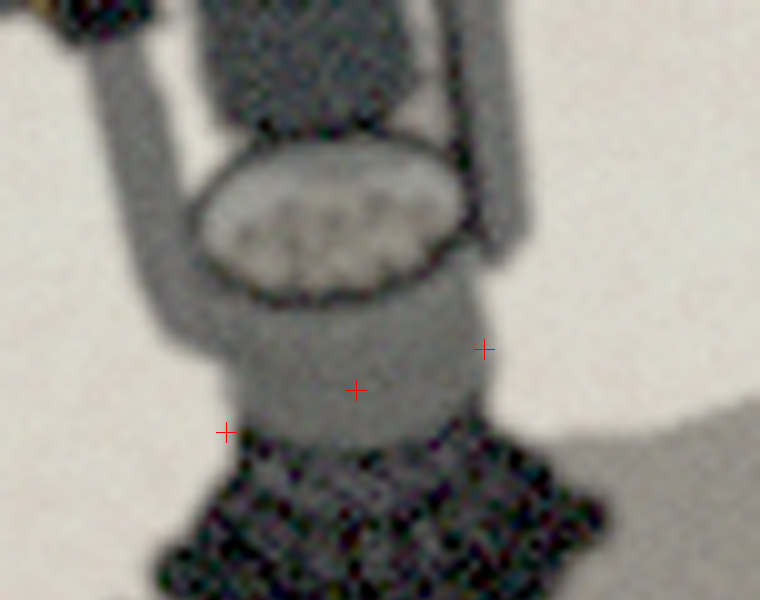

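```bash
python3 -m jog '-1 -0.25 0 0 0 0 0.05;-1 0 0 0 0 0 0;-1 0 0 0 0 0 0;-1 0 0 0 0 0 0;-1 0 0 0 0 0 0'; python3 d.py .643 -.168 .032
```

```text
time_s: 8.35
position: [0.6438, -0.167, 0.0557]
tcp_rot: [0.707, 0.708, 0.0, -0.0]
ft_force: [0.3, -0.7, -1.9]
grip_width: 0.0599
shift [-0.05 -0.04  1.19] turn [ 0.   -0.    0.01]
```

```bash
python3 -m jog '-1 -0.05 -0.04 0.2 0 0 0;-1 0 0 0.2 0 0 0;-1 0 0 0.2 0 0 0;-1 0 0 0.2 0 0 0;-1 0 0 0.1 0 0 0';python3 -m jog '-1 0 0 0.1 0 0 0;-1 0 0 0 0 0 0;-1 0 0 0 0 0 0;-1 0 0 0 0 0 0;-1 0 0 0 0 0 0'; python3 d.py .643 -.168 .032
```

```text
time_s: 8.77
position: [0.6431, -0.1684, 0.0365]
tcp_rot: [0.707, 0.707, 0.0, 0.0]
ft_force: [-0.3, -0.3, -0.8]
grip_width: 0.0598
time_s: 9.18
position: [0.6427, -0.1681, 0.0332]
tcp_rot: [0.707, 0.708, 0.0, -0.0]
ft_force: [0.8, -0.9, -1.2]
grip_width: 0.0597
shift [0.01 0.01 0.06] turn [-0.   -0.01  0.01]
```

```bash
python3 -m jog '-1 0 0 0.1 0 0 0;-1 0 0 0.05 0 0 0;-1 0 0 0 0 0 0;-1 0 0 0 0 0 0;-1 0 0 0 0 0 0'; python3 look.py scene 209 170 38 10 l8.png
```

```text
time_s: 9.6
position: [0.6433, -0.1683, 0.0322]
tcp_rot: [0.707, 0.707, 0.0, 0.001]
ft_force: [0.3, -0.2, -1.5]
grip_width: 0.0596
[ 0.6432 -0.1682  0.0322] [0.707 0.707 0.    0.   ] [ 0.3  0.5 -0.8] 0.059659198159102214 9.65
```

View pics/l8.png

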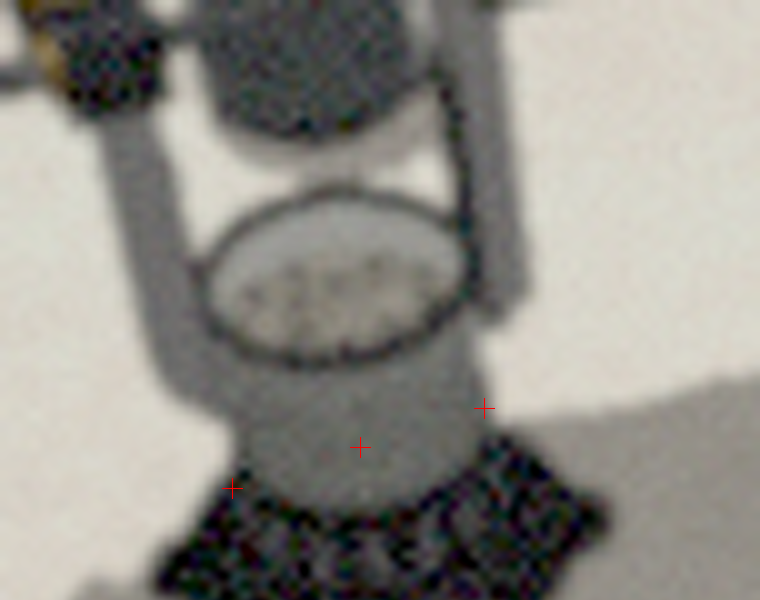

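```bash
for i in 1; do python3 -m jog '-1 0 0 0.15 0 0 0;-1 0 0 0.15 0 0 0;-1 0 0 0.1 0 0 0;-1 0 0 0 0 0 0;-1 0 0 0 0 0 0'; done
```

```text
time_s: 10.07
position: [0.6437, -0.169, 0.0287]
tcp_rot: [0.707, 0.707, -0.0, 0.002]
ft_force: [-0.3, 0.0, -0.6]
grip_width: 0.0596
```

```bash
python3 -m jog '-1 0 0 0.15 0 0 0;-1 0 0 0.15 0 0 0;-1 0 0 0 0 0 0;-1 0 0 0 0 0 0;-1 0 0 0 0 0 0'; python3 look.py scene 209 170 38 10 l9.png
```

```text
time_s: 10.48
position: [0.6441, -0.1695, 0.0248]
tcp_rot: [0.707, 0.707, -0.001, 0.003]
ft_force: [-2.9, -0.2, 4.1]
grip_width: 0.0597
[ 0.6441 -0.1695  0.0248] [ 0.707  0.707 -0.001  0.002] [-1.3  0.3  2.2] 0.059540023689707997 10.5333
```

View pics/l9.png

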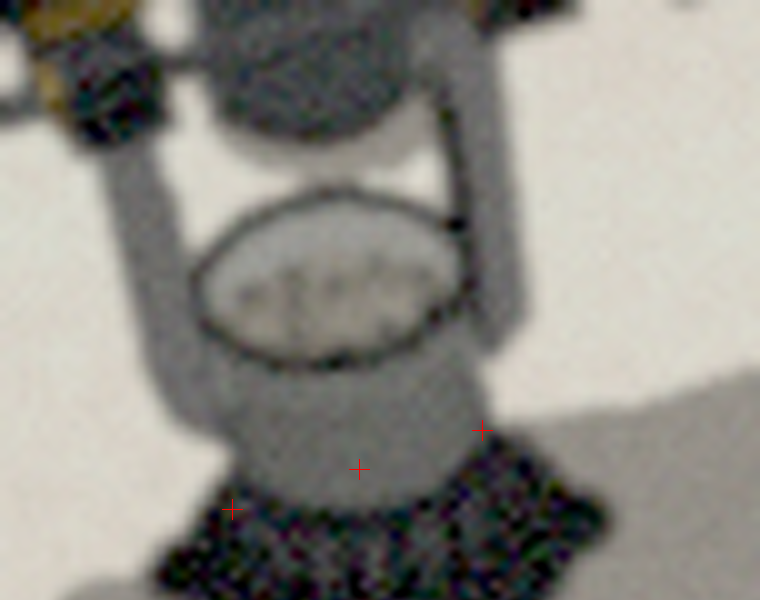

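The cup stopped moving between the two views while the fingers slid down with the force turning positive, so it is seated. I'll release it, rise and check.

```bash
python3 -m jog '1 0 0 0 0 0 0;1 0 0 0 0 0 0;1 0 0 0 0 0 0;1 0 0 0 0 0 0;1 0 0 0 0 0 0';  python3 -m jog '1 0 0 0 0 0 0;1 0 0 0 0 0 0;1 0 0 -0.2 0 0 0;1 0 0 -0.4 0 0 0;1 0 0 -0.8 0 0 0'; python3 -m jog '1 0 0 -1 0 0 0;1 0 0 -1 0 0 0;1 0.2 0 -1 0 0 0;1 0.5 0 -1 0 0 0;1 1 0 -0.5 0 0 0'; python3 look.py scene 209 170 38 10 l10.png
```

```text
time_s: 10.95
position: [0.6441, -0.1694, 0.0239]
tcp_rot: [0.707, 0.707, -0.001, 0.002]
ft_force: [-0.6, 0.5, -0.2]
grip_width: 0.0896
time_s: 11.37
position: [0.6422, -0.1689, 0.0504]
tcp_rot: [0.707, 0.707, -0.002, 0.0]
ft_force: [-0.5, -0.3, -0.5]
grip_width: 0.0938
time_s: 11.78
position: [0.6421, -0.1381, 0.1482]
tcp_rot: [0.709, 0.706, -0.002, 0.001]
ft_force: [-0.7, -0.1, 0.1]
grip_width: 0.0943
[ 0.6431 -0.132   0.1499] [ 0.707  0.707 -0.001  0.001] [0.8 4.8 2.3] 0.09412013459329249 11.8333
```

View pics/l10.png

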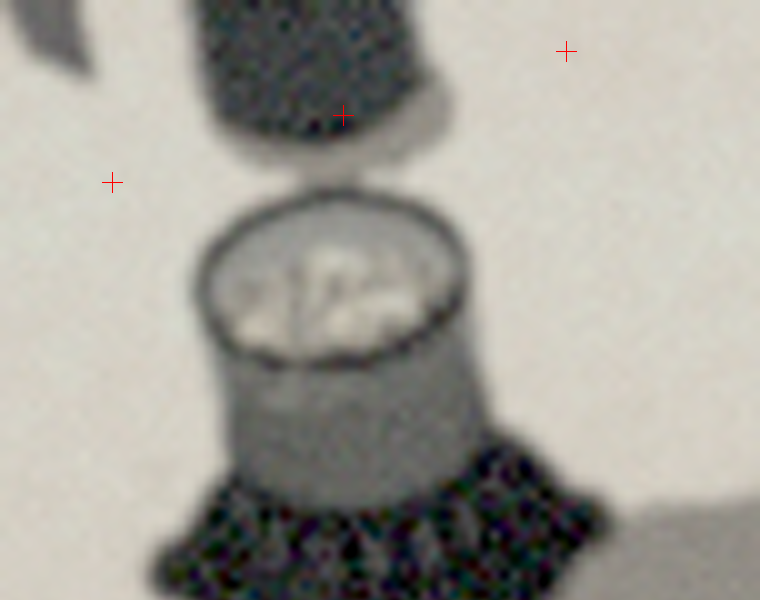

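```bash
python3 -m jog '1 1 -0.1 0 0 0 0;1 1 -0.1 0 0 0 0;1 1 -0.1 0 0 0 0;1 1 -0.1 0 0 0 0;1 1 -0.1 0 0 0 0';  python3 -m jog '1 1 -0.1 0 0 0 0;1 1 -0.1 0 0 0 0;1 1 -0.1 0 0 0 0;1 1 -0.1 0 0 0 0;1 1 -0.1 0 0 0 0'; python3 -m jog '1 1 -0.1 0 0 0 0;1 1 -0.1 0 0 0 0;1 1 -0.1 0 0 0 0;1 1 -0.1 0 0 0 0;1 1 -0.1 0 0 0 0'; python3 -m jog '1 1 -0.1 0 0 0 0;1 1 -0.1 0 0 0 0;1 1 -0.1 0 0 0 0;1 1 -0.1 0 0 0 0;1 0.5 -0.1 0 0 0 0'; python3 d.py .601 .343 .08
```

```text
time_s: 12.25
position: [0.6337, -0.0312, 0.1542]
tcp_rot: [0.708, 0.706, 0.001, 0.004]
ft_force: [0.6, 0.2, 0.2]
grip_width: 0.0939
time_s: 12.67
position: [0.623, 0.0739, 0.1564]
tcp_rot: [0.708, 0.707, 0.001, 0.005]
ft_force: [-0.1, 0.5, -0.3]
grip_width: 0.0938
time_s: 13.08
position: [0.6121, 0.1791, 0.1584]
tcp_rot: [0.707, 0.707, 0.002, 0.005]
ft_force: [0.7, 0.3, 0.9]
grip_width: 0.0939
time_s: 13.5
position: [0.6004, 0.276, 0.1604]
tcp_rot: [0.706, 0.708, 0.003, 0.006]
ft_force: [-0.4, 0.8, -0.4]
grip_width: 0.0939
shift [ 3.37 -0.    4.01] turn [0.12 0.04 0.04]
```

Run:
```python
from h import *
th=np.linspace(0,2*np.pi,200)
o=[]
for n,d in(("top",(0,0)),("scene",(-.001,.003))):
    c=get(n);u,v=(362,160) if n=="top" else (209,170);w=32;k=10;im=crop(c,u,v,w,k)
    for r,z in((.03,.082),(.03,.036)):
        P=np.c_[.643+d[0]+r*np.cos(th),-.168+d[1]+r*np.sin(th),0*th+z]
        cv2.polylines(im,[((proj(c,P)-[u-w,v-w]+.5)*k).round().astype(int)],True,(0,0,255),1)
    o.append(cv2.resize(im,(400,400)))
cv2.imwrite("pics/chk1.png",np.hstack(o))
```

```text
(no output)
```

View pics/chk1.png

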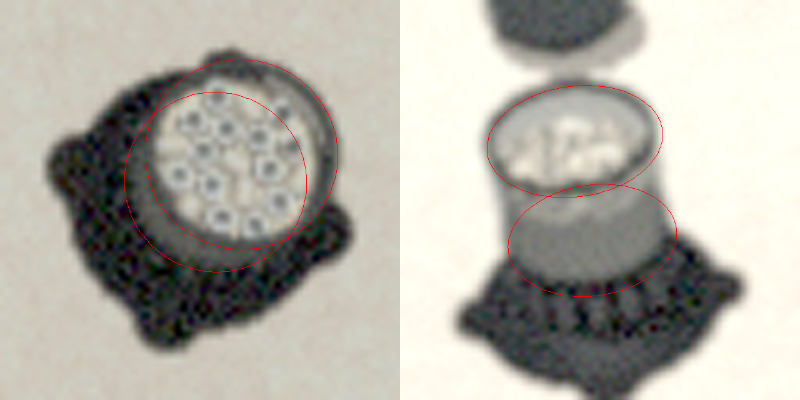

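The top view fits at both heights and the scene view is a uniform ~1 px to the left, so cup 1 is straight and home. Next is the blue cup.

```bash
python3 -m jog '1 1 0 0 0.1 0.04 0.04;1 1 0 0.2 0 0 0;1 0.8 0 0.7 0 0 0;1 0.2 0 0.8 0 0 0;1 0 0 0.8 0 0 0';python3 -m jog '1 0 0 0.6 0 0 0;1 0 0 0.2 0 0 0;1 0 0 0 0 0 0;1 0 0 0 0 0 0;1 0 0 0 0 0 0'; python3 d.py .601 .343 .006; python3 look.py scene 350 370 45 8 m1.png
```

```text
time_s: 14.02
position: [0.6051, 0.3305, 0.1121]
tcp_rot: [0.709, 0.705, 0.002, 0.003]
ft_force: [0.2, -1.1, 0.1]
grip_width: 0.0939
time_s: 14.43
position: [0.6056, 0.3233, 0.0909]
tcp_rot: [0.711, 0.703, -0.001, 0.003]
ft_force: [1.0, 0.1, -0.5]
grip_width: 0.0936
shift [ 1.01 -0.26  4.24] turn [ 0.04  0.06 -0.11]
[0.6057 0.3233 0.0911] [ 0.711  0.703 -0.001  0.003] [-0.  -0.1 -0.6] 0.09408849604555718 14.4833
```

View pics/m1.png

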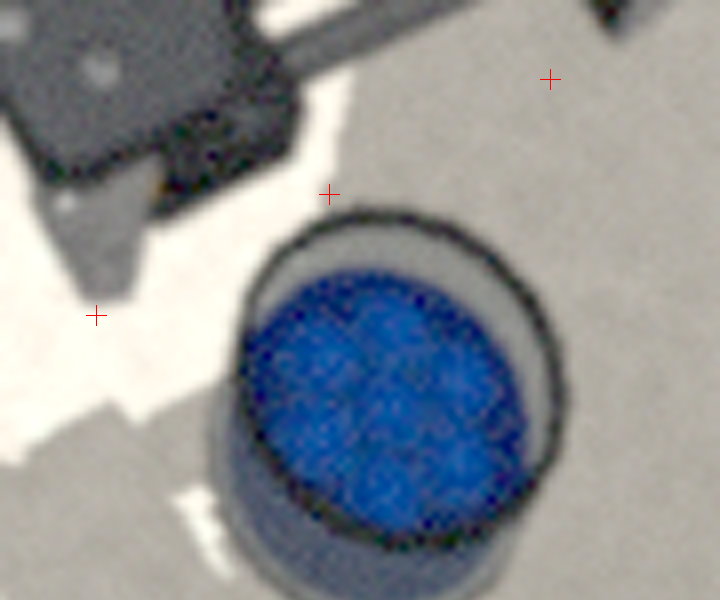

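Run:
```python
from h import *
c=get("scene"); im=c["frame"][230:420,240:480,::-1]
im=np.clip((im/255.)**.8*255,0,255).astype(np.uint8)
cv2.imwrite("pics/m2.png",cv2.resize(im,None,fx=3.2,fy=3.1,interpolation=cv2.INTER_CUBIC)[:600])
```

```text
(no output)
```

View pics/m2.png

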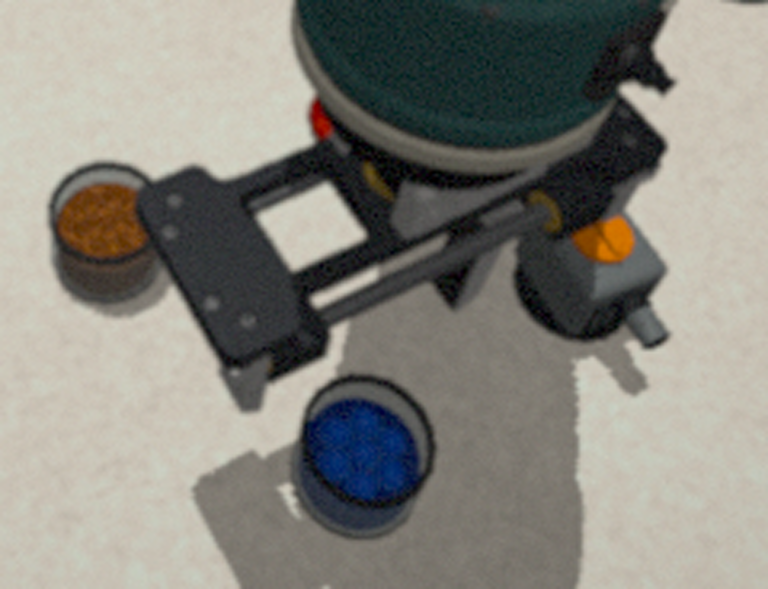

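```bash
python3 -m jog '1 0.5 -0.2 0.3 0.04 0.06 -0.11;1 0.5 -0.1 0.5 0 0 0;1 0.2 0 0.5 0 0 0;1 0 0 0 0 0 0;1 0 0 0 0 0 0'; python3 d.py .601 .343 .006
```

```text
time_s: 14.95
position: [0.5993, 0.3515, 0.0636]
tcp_rot: [0.706, 0.708, 0.001, -0.0]
ft_force: [-1.0, -0.8, 0.6]
grip_width: 0.094
shift [-0.43  0.08  2.88] turn [ 0.01 -0.03  0.03]
```

```bash
python3 -m jog '1 -0.3 0.08 0.5 0 0 0;1 -0.1 0 0.6 0 0 0;1 0 0 0.6 0 0 0;1 0 0 0.6 0 0 0;1 0 0 0.3 0 0 0';python3 -m jog '1 0 0 0.1 0 0 0;1 0 0 0 0 0 0;1 0 0 0 0 0 0;1 0 0 0 0 0 0;1 0 0 0 0 0 0'; python3 d.py .601 .343 .006;python3 look.py scene 350 365 45 8 m3.png
```

```text
time_s: 15.37
position: [0.6015, 0.3422, 0.0069]
tcp_rot: [0.706, 0.708, 0.002, -0.0]
ft_force: [-0.2, 0.0, 0.4]
grip_width: 0.0941
time_s: 15.78
position: [0.6008, 0.3417, 0.0024]
tcp_rot: [0.706, 0.708, 0.0, -0.001]
ft_force: [-0.0, 0.6, 0.1]
grip_width: 0.0943
shift [ 0.07  0.01 -0.18] turn [-0.   -0.01  0.02]
[0.6009 0.3417 0.0026] [ 0.706  0.708  0.001 -0.001] [-0.6  0.2  0.7] 0.09387374246020473 15.8333
```

View pics/m3.png

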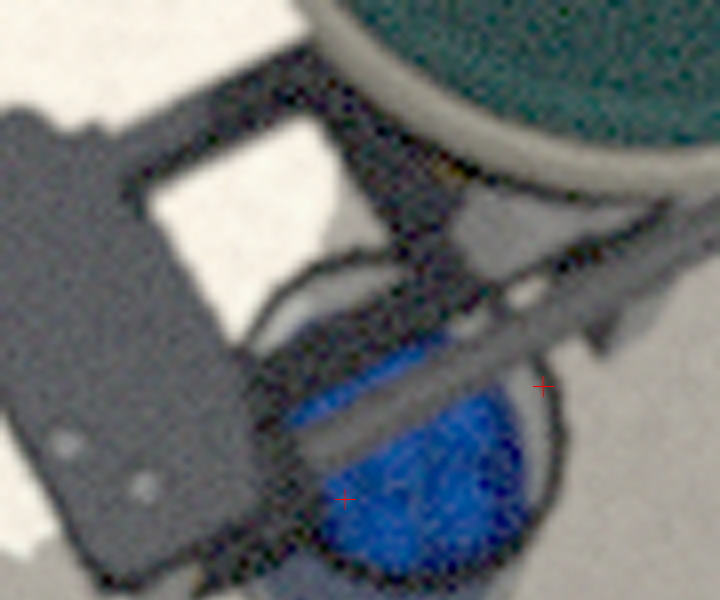

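```bash
python3 -m jog '-1 0 0 0 0 0 0;-1 0 0 0 0 0 0;-1 0 0 0 0 0 0;-1 0 0 0 0 0 0;-1 0 0 0 0 0 0' 20; 
python3 -m jog '-1 0 0 0 0 0 0;-1 0 0 0 0 0 0;-1 0 0 0 0 0 0;-1 0 0 0 0 0 0;-1 0 0 0 0 0 0';python3 look.py scene 350 365 45 8 m4.png
```

```text
time_s: 16.25
position: [0.6016, 0.3422, 0.004]
tcp_rot: [0.706, 0.708, 0.002, -0.0]
ft_force: [-0.7, 0.4, -0.3]
grip_width: 0.0644
time_s: 16.67
position: [0.6016, 0.3422, 0.004]
tcp_rot: [0.706, 0.708, 0.002, -0.0]
ft_force: [-0.1, 0.2, 0.1]
grip_width: 0.0593
[0.6016 0.3422 0.004 ] [ 0.706  0.708  0.002 -0.   ] [-0.5 -0.2  0.3] 0.059628944827162994 16.7167
```

View pics/m4.png

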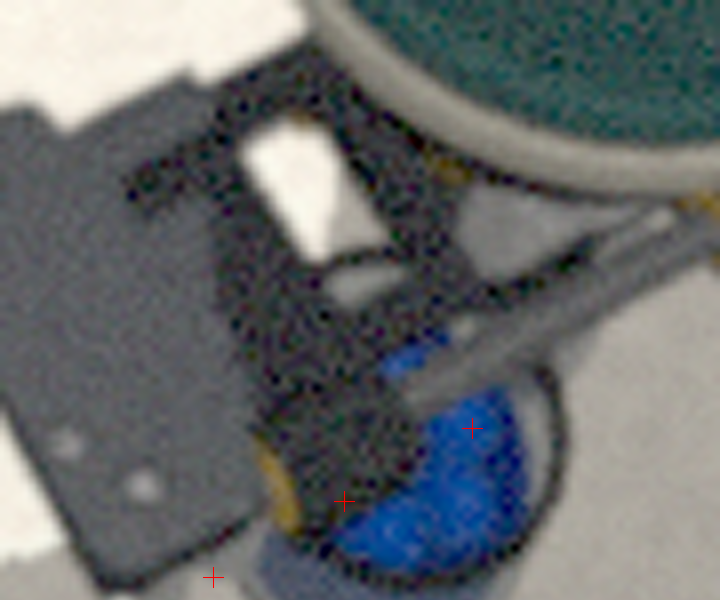

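```bash
python3 -m jog '-1 0 0 -0.5 0 0 0;-1 0 0 -1 0 0 0;-1 0 0 -1 0 0 0;-1 0 0 -1 0 0 0;-1 0 0 -1 0 0 0'; python3 -m jog '-1 -0.2 0 -1 0 0 0;-1 -0.5 0 -0.8 0 0 0;-1 -1 0.1 -0.2 0 0 0;-1 -1 0.1 0 0 0 0;-1 -1 0.1 0 0 0 0'; python3 d.py .643 -.168 .14
```

```text
time_s: 17.13
position: [0.5987, 0.3405, 0.0947]
tcp_rot: [0.706, 0.708, -0.002, -0.002]
ft_force: [-1.5, -0.7, -1.0]
grip_width: 0.0595
time_s: 17.55
position: [0.6046, 0.2714, 0.1461]
tcp_rot: [0.703, 0.711, 0.002, -0.001]
ft_force: [0.0, 0.5, -0.9]
grip_width: 0.0597
shift [-21.99   1.68   0.19] turn [ 0.01 -0.05  0.11]
```

```bash
python3 -m jog '-1 -1 0.08 0 0 0 0.1;-1 -1 0.08 0 0 0 0;-1 -1 0.08 0 0 0 0;-1 -1 0.08 0 0 0 0;-1 -1 0.08 0 0 0 0'; python3 -m jog '-1 -1 0.08 0 0 0 0;-1 -1 0.08 0 0 0 0;-1 -1 0.08 0 0 0 0;-1 -1 0.08 0 0 0 0;-1 -1 0.08 0 0 0 0';python3 -m jog '-1 -1 0.08 0 0 0 0;-1 -1 0.08 0 0 0 0;-1 -1 0.08 0 0 0 0;-1 -1 0.08 0 0 0 0;-1 -1 0.08 0 0 0 0'; python3 d.py .643 -.168 .14
```

```text
time_s: 17.97
position: [0.6129, 0.1672, 0.1503]
tcp_rot: [0.706, 0.708, 0.004, -0.0]
ft_force: [-0.3, -0.4, -0.8]
grip_width: 0.0593
time_s: 18.38
position: [0.6207, 0.0625, 0.1538]
tcp_rot: [0.706, 0.708, 0.004, 0.0]
ft_force: [0.8, 0.1, -1.9]
grip_width: 0.0594
time_s: 18.8
position: [0.6287, -0.0423, 0.1574]
tcp_rot: [0.706, 0.708, 0.005, 0.001]
ft_force: [0.8, -0.1, -1.4]
grip_width: 0.0599
shift [-6.29  0.68  0.84] turn [ 0.09 -0.05  0.04]
```

```bash
python3 -m jog '-1 -1 0.1 0 0.09 -0.05 0.04;-1 -1 0.1 0.1 0 0 0;-1 -1 0.1 0.1 0 0 0;-1 -1 0.1 0.1 0 0 0;-1 -1 0.1 0.1 0 0 0'; python3 -m jog '-1 -0.4 0.1 0.1 0 0 0;-1 -0.1 0 0 0 0 0;-1 0 0 0 0 0 0;-1 0 0 0 0 0 0;-1 0 0 0 0 0 0'; python3 d.py .643 -.168 .11
```

```text
time_s: 19.22
position: [0.6389, -0.147, 0.1537]
tcp_rot: [0.707, 0.707, 0.0, 0.001]
ft_force: [0.8, 0.1, 0.1]
grip_width: 0.0596
time_s: 19.63
position: [0.6406, -0.1593, 0.153]
tcp_rot: [0.708, 0.706, 0.0, 0.001]
ft_force: [-0.7, 0.7, -2.1]
grip_width: 0.0598
shift [-0.43  0.12  2.15] turn [ 0.02  0.01 -0.03]
```

```bash
python3 -m jog '-1 -0.3 0.1 0.3 0.02 0.01 -0.03;-1 -0.1 0 0.5 0 0 0;-1 0 0 0.5 0 0 0;-1 0 0 0.4 0 0 0;-1 0 0 0.2 0 0 0'; python3 -m jog '-1 0 0 0 0 0 0;-1 0 0 0 0 0 0;-1 0 0 0 0 0 0;-1 0 0 0 0 0 0;-1 0 0 0 0 0 0'; python3 d.py .643 -.168 .076; python3 look.py scene 205 145 38 10 m5.png
```

```text
time_s: 20.05
position: [0.6434, -0.1646, 0.1122]
tcp_rot: [0.705, 0.709, 0.001, 0.0]
ft_force: [0.3, -0.6, -0.6]
grip_width: 0.0596
time_s: 20.47
position: [0.6427, -0.1638, 0.1104]
tcp_rot: [0.705, 0.709, 0.0, -0.001]
ft_force: [0.6, -0.3, -1.1]
grip_width: 0.0598
shift [-0.21  0.02  1.72] turn [-0.01 -0.02  0.05]
[ 0.6427 -0.1639  0.1104] [ 0.705  0.709  0.    -0.001] [ 0.1 -0.3 -0.3] 0.059629903955180336 20.5167
```

View pics/m5.png

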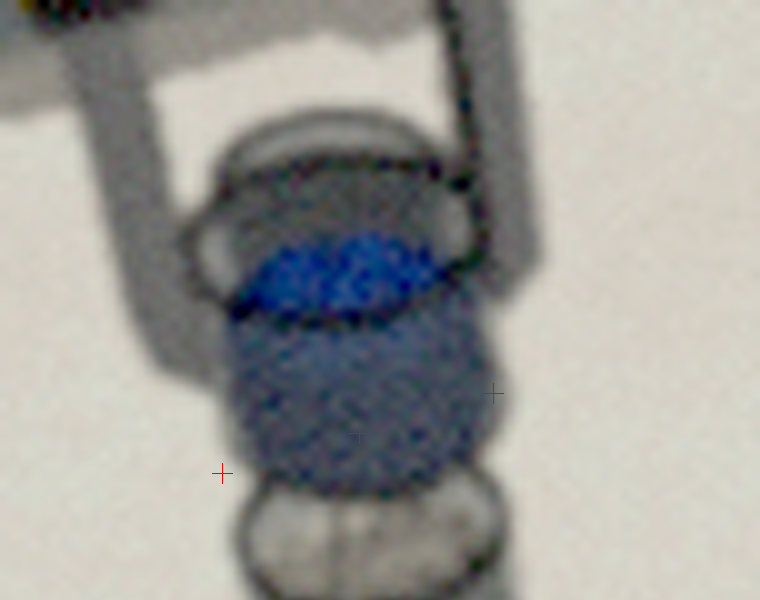

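```bash
python3 - <<'E'
from h import *
c=get("scene")
print(proj(c,[(.643,-.168,.082),(.643,-.168,.1624),(.6427,-.1639,.1624),(.643,-.158,.1624),(.653,-.168,.1624)]).round(1))
E
python3 -m jog '-1 -0.2 0 0.2 0 0 0;-1 -0.1 0 0.2 0 0 0;-1 0 0 0.2 0 0 0;-1 0 0 0 0 0 0;-1 0 0 0 0 0 0';python3 d.py .643 -.168 .076; python3 look.py scene 205 145 38 10 m6.png
```

```text
[[203.6 159.2]
 [198.  128.2]
 [198.8 129.3]
 [199.7 130.9]
 [193.2 129.5]]
time_s: 20.98
position: [0.6428, -0.171, 0.0974]
tcp_rot: [0.705, 0.709, 0.0, -0.0]
ft_force: [-0.3, 0.7, -0.4]
grip_width: 0.0595
shift [0.15 0.01 1.07] turn [-0.   -0.01  0.05]
[ 0.6427 -0.171   0.0973] [ 0.705  0.709  0.    -0.   ] [-0.6 -0.1 -1.4] 0.05993588753799287 21.0333
```

View pics/m6.png

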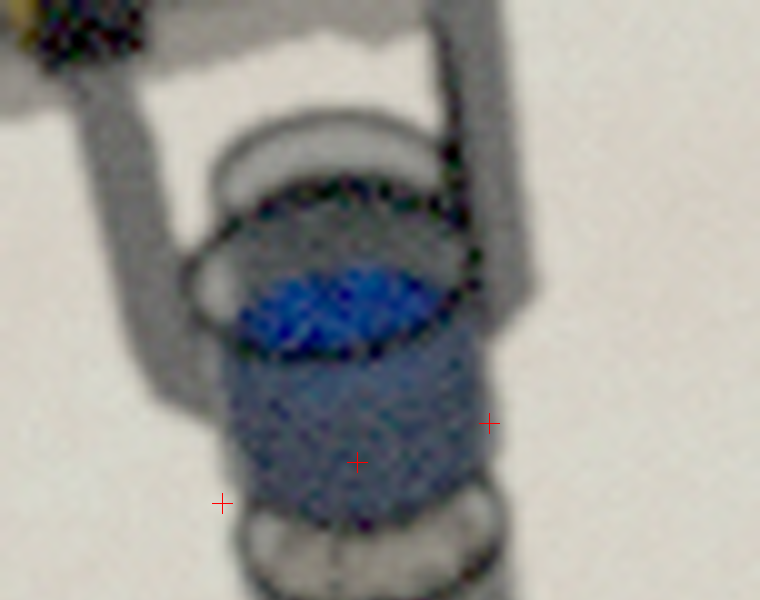

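```bash
python3 -m jog '-1 0.12 0 0.1 0 0 0.05;-1 0 0 0.2 0 0 0;-1 0 0 0.15 0 0 0;-1 0 0 0.1 0 0 0;-1 0 0 0 0 0 0';python3 d.py .643 -.168 .076
```

```text
time_s: 21.45
position: [0.6428, -0.1679, 0.0853]
tcp_rot: [0.707, 0.707, 0.0, -0.0]
ft_force: [0.1, 0.0, -0.6]
grip_width: 0.0594
shift [-0.01  0.01  0.47] turn [-0.   -0.01 -0.  ]
```

```bash
python3 -m jog '-1 0 0 0.15 0 0 0;-1 0 0 0.15 0 0 0;-1 0 0 0.1 0 0 0;-1 0 0 0.1 0 0 0;-1 0 0 0 0 0 0';python3 d.py .643 -.168 .076;python3 look.py scene 205 145 38 10 m7.png
```

```text
time_s: 21.87
position: [0.6436, -0.1687, 0.0758]
tcp_rot: [0.707, 0.707, 0.0, 0.001]
ft_force: [-0.3, -0.3, -0.7]
grip_width: 0.0598
shift [ 0.03 -0.03 -0.01] turn [ 0.01  0.   -0.01]
[ 0.6436 -0.1687  0.0757] [0.707 0.707 0.001 0.001] [ 0.  -0.2  1.9] 0.059618186543432435 21.9167
```

View pics/m7.png

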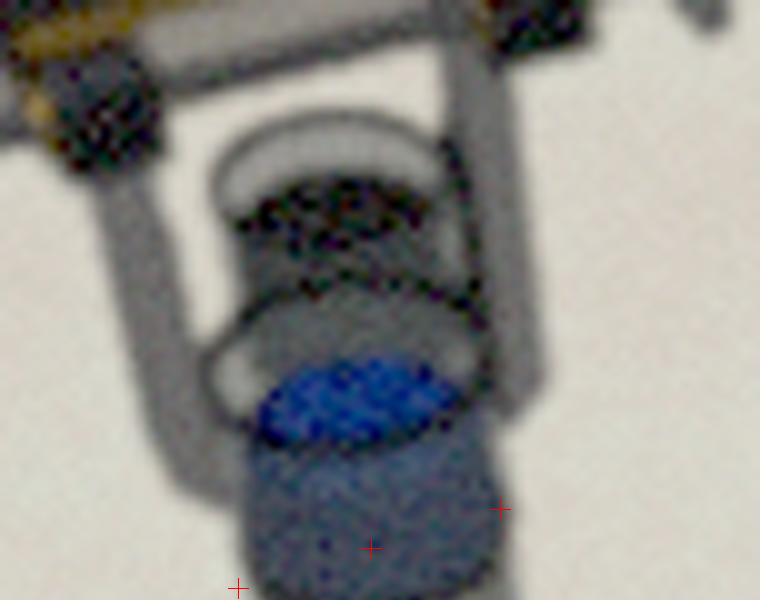

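```bash
python3 -m jog '-1 0 0 0.12 0 0 0;-1 0 0 0.12 0 0 0;-1 0 0 0 0 0 0;-1 0 0 0 0 0 0;-1 0 0 0 0 0 0';python3 look.py scene 205 150 38 10 m8.png
```

```text
time_s: 22.33
position: [0.644, -0.1691, 0.0744]
tcp_rot: [0.708, 0.707, 0.0, 0.002]
ft_force: [0.1, -0.2, -0.5]
grip_width: 0.0595
[ 0.644  -0.1691  0.0743] [0.708 0.707 0.    0.002] [-0.6  0.1 -1.1] 0.05981899587377925 22.3833
```

View pics/m8.png

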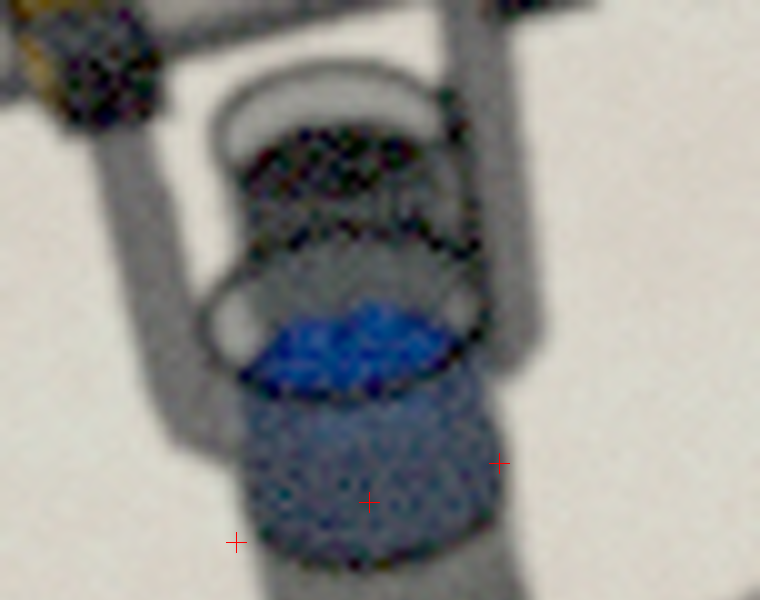

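```bash
python3 -m jog '1 0 0 0 0 0 0;1 0 0 0 0 0 0;1 0 0 0 0 0 0;1 0 0 0 0 0 0;1 0 0 0 0 0 0';  python3 -m jog '1 0 0 0 0 0 0;1 0 0 0 0 0 0;1 0 0 -0.2 0 0 0;1 0 0 -0.4 0 0 0;1 0 0 -0.8 0 0 0'; python3 -m jog '1 0 0 -1 0 0 0;1 0 0 -1 0 0 0;1 -0.2 0 -1 0 0 0;1 -0.5 0 -0.8 0 0 0;1 -1 0 -0.3 0 0 0'; python3 look.py scene 205 150 38 10 m9.png; python3 d.py .601 -.337 .15
```

```text
time_s: 22.8
position: [0.6439, -0.1689, 0.0735]
tcp_rot: [0.707, 0.707, 0.0, 0.001]
ft_force: [0.3, -0.1, 0.4]
grip_width: 0.0893
time_s: 23.22
position: [0.6422, -0.1685, 0.1001]
tcp_rot: [0.707, 0.707, -0.001, -0.001]
ft_force: [0.3, 0.7, 1.2]
grip_width: 0.094
time_s: 23.63
position: [0.6435, -0.1982, 0.1916]
tcp_rot: [0.705, 0.709, 0.001, 0.0]
ft_force: [0.3, 0.1, 0.8]
grip_width: 0.0944
[ 0.6432 -0.2044  0.1919] [0.707 0.707 0.    0.001] [-1.6 -4.6  0.1] 0.09422217349046107 23.6833
shift [-6.63 -2.11  2.1 ] turn [0.02 0.02 0.  ]
```

View pics/m9.png

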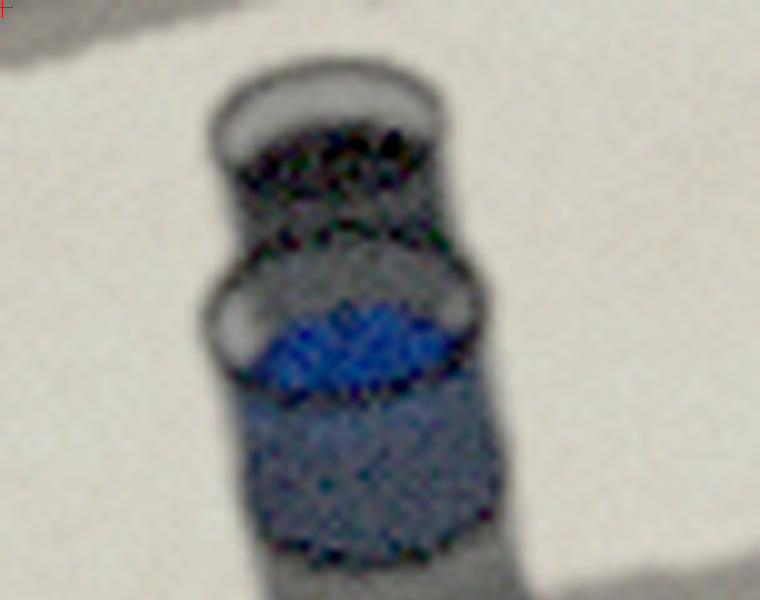

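```bash
python3 - <<'E'
from h import *
c=get("scene");print(plane(c,[(178,110),(232,94)],0).round(3))
t=get("top")
for z in (0,.1,.2,.3): print(z,plane(t,[(525,205),(517,140),(530,255)],z).round(3)[:,:2].tolist())
cv2.imwrite("pics/n0.png",t["frame"][90:240,300:560,::-1].repeat(3,0).repeat(3,1))
E
python3 -m jog '1 -1 -0.3 0.2 0 0 0;1 -1 -0.3 0.2 0 0 0;1 -1 -0.3 0.2 0 0 0;1 -1 -0.3 0.2 0 0 0;1 -1 -0.3 0.2 0 0 0';python3 d.py .601 -.334 .07
```

```text
[[ 0.612 -0.51   0.   ]
 [ 0.44  -0.522  0.   ]]
0 [[0.541, -0.514], [0.681, -0.504], [0.435, -0.519]]
0.1 [[0.534, -0.457], [0.659, -0.449], [0.441, -0.462]]
0.2 [[0.528, -0.4], [0.636, -0.393], [0.446, -0.404]]
0.3 [[0.522, -0.344], [0.614, -0.337], [0.452, -0.347]]
time_s: 24.2
position: [0.6136, -0.2946, 0.1685]
tcp_rot: [0.703, 0.711, 0.002, -0.002]
ft_force: [-0.4, 0.1, -0.7]
grip_width: 0.094
shift [-1.99 -0.65  4.91] turn [-0.   -0.05  0.12]
```

View pics/n0.png

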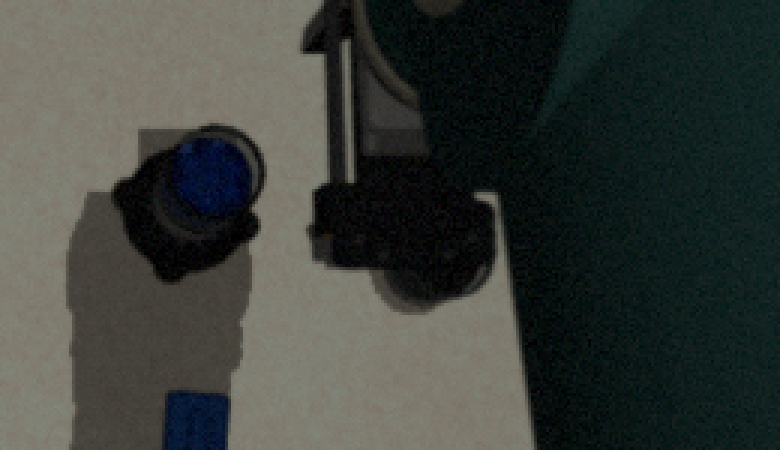

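```bash
python3 -m jog '1 -0.9 -0.3 0 0 -0.05 0.12;1 -0.6 -0.2 0.4 0 0 0;1 -0.2 0 0.6 0 0 0;1 0 0 0.8 0 0 0;1 0 0 0.8 0 0 0';python3 -m jog '1 0 0 0.6 0 0 0;1 0 0 0.4 0 0 0;1 0 0 0.2 0 0 0;1 0 0 0 0 0 0;1 0 0 0 0 0 0';python3 d.py .601 -.334 .005; python3 look.py scene 205 130 38 10 n1.png
```

```text
time_s: 24.62
position: [0.6024, -0.333, 0.1142]
tcp_rot: [0.709, 0.705, -0.0, 0.001]
ft_force: [0.3, -0.3, -0.2]
grip_width: 0.0939
time_s: 25.03
position: [0.6019, -0.3284, 0.0831]
tcp_rot: [0.708, 0.707, -0.0, -0.002]
ft_force: [0.0, 0.9, 0.2]
grip_width: 0.0941
shift [-0.29 -0.03  3.9 ] turn [-0.04 -0.03 -0.01]
[ 0.6019 -0.3285  0.0833] [ 0.708  0.707 -0.    -0.002] [-0.1 -0.1  0.2] 0.09395790143631325 25.0833
```

View pics/n1.png

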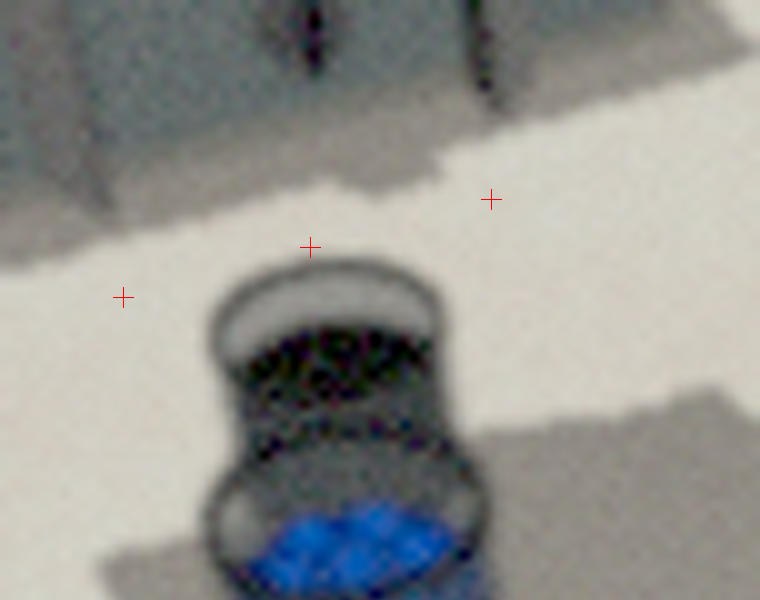

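```bash
python3 -m jog '1 -0.2 -0.03 0.6 0 0 0;1 0 0 0.8 0 0 0;1 0 0 0.8 0 0 0;1 0 0 0.7 0 0 0;1 0 0 0.3 0 0 0';python3 -m jog '1 0 0 0.2 0 0 0;1 0 0 0 0 0 0;1 0 0 0 0 0 0;1 0 0 0 0 0 0;1 0 0 0 0 0 0';python3 d.py .601 -.334 .005; python3 look.py scene 205 130 38 10 n2.png
```

```text
time_s: 25.5
position: [0.6036, -0.3349, 0.0191]
tcp_rot: [0.708, 0.707, 0.001, 0.002]
ft_force: [-0.3, -0.3, -0.4]
grip_width: 0.094
time_s: 25.92
position: [0.6037, -0.3351, 0.0142]
tcp_rot: [0.708, 0.706, 0.001, 0.001]
ft_force: [0.1, 0.2, 0.4]
grip_width: 0.094
shift [ 0.06 -0.14  0.46] turn [ 0.03  0.01 -0.02]
[ 0.6037 -0.3352  0.0143] [0.708 0.706 0.001 0.002] [ 0.   0.3 -0.1] 0.09375654447024158 25.9667
```

View pics/n2.png

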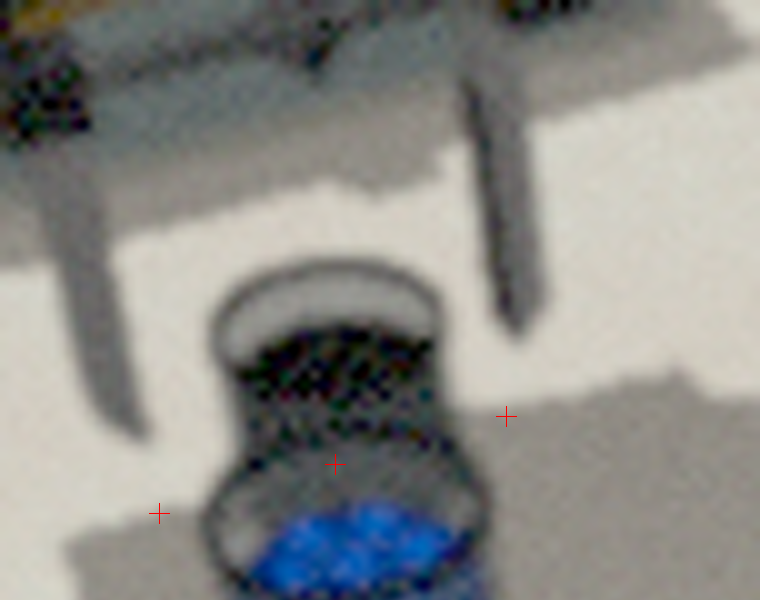

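```bash
python3 -m jog '1 0.05 -0.1 0.2 0.03 0 0;1 0 0 0.2 0 0 0;1 0 0 0.1 0 0 0;1 0 0 0 0 0 0;1 0 0 0 0 0 0';python3 -m jog '-1 0 0 0 0 0 0;-1 0 0 0 0 0 0;-1 0 0 0 0 0 0;-1 0 0 0 0 0 0;-1 0 0 0 0 0 0' 20; 
python3 -m jog '-1 0 0 0 0 0 0;-1 0 0 0 0 0 0;-1 0 0 0 0 0 0;-1 0 0 0 0 0 0;-1 0 0 0 0 0 0';python3 look.py scene 205 130 38 10 n3.png
```

```text
time_s: 26.38
position: [0.602, -0.3344, 0.0044]
tcp_rot: [0.708, 0.706, -0.0, 0.001]
ft_force: [0.7, -0.9, 0.2]
grip_width: 0.094
time_s: 26.8
position: [0.6021, -0.3344, 0.0046]
tcp_rot: [0.708, 0.706, -0.0, 0.001]
ft_force: [-0.0, -0.6, 0.4]
grip_width: 0.0642
time_s: 27.22
position: [0.6021, -0.3344, 0.0046]
tcp_rot: [0.708, 0.706, -0.0, 0.001]
ft_force: [-0.2, 0.6, -0.6]
grip_width: 0.0596
[ 0.6021 -0.3344  0.0046] [ 0.708  0.706 -0.     0.001] [ 0.2  0.6 -0.8] 0.059390972782302064 27.2667
```

View pics/n3.png

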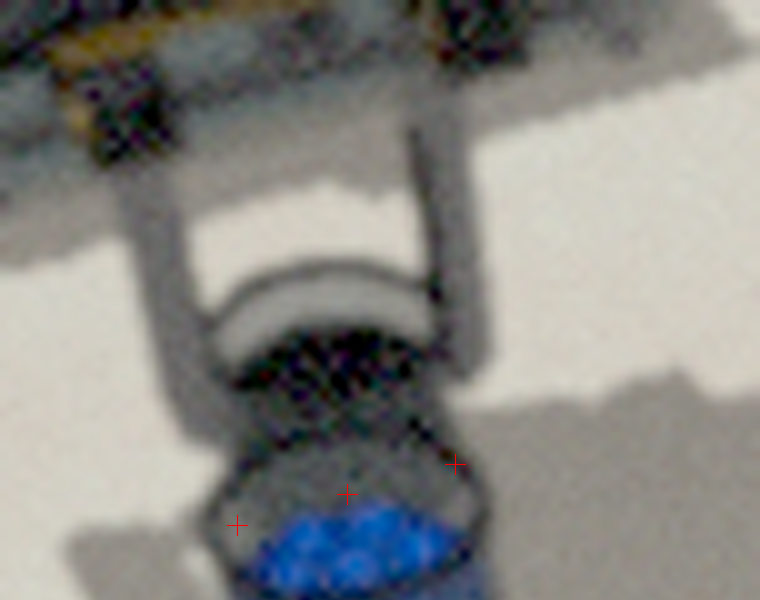

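```bash
python3 -m jog '-1 0 0 -0.5 0 0 0;-1 0 0 -1 0 0 0;-1 0 0 -1 0 0 0;-1 0 0 -1 0 0 0;-1 0 0 -1 0 0 0'; python3 -m jog '-1 0 0 -1 0 0 0;-1 0 0 -1 0 0 0;-1 0 0 -1 0 0 0;-1 0 0 -0.8 0 0 0;-1 0.2 0.1 -0.3 0 0 0'; python3 d.py .643 -.168 .18
```

```text
time_s: 27.68
position: [0.5993, -0.3326, 0.0952]
tcp_rot: [0.708, 0.707, -0.001, -0.003]
ft_force: [-0.5, -0.1, -1.4]
grip_width: 0.0589
time_s: 28.1
position: [0.6019, -0.3292, 0.1883]
tcp_rot: [0.708, 0.707, -0.001, -0.0]
ft_force: [-0.2, 0.7, -1.6]
grip_width: 0.0593
shift [8.07 2.04 0.41] turn [-0.02  0.01 -0.02]
```

```bash
python3 -m jog '-1 0.5 0.2 0 0 0 0;-1 1 0.25 0 0 0 0;-1 1 0.25 0 0 0 0;-1 1 0.25 0 0 0 0;-1 1 0.25 0 0 0 0'; python3 -m jog '-1 1 0.25 0 0 0 0;-1 1 0.25 0 0 0 0;-1 0.6 0.2 0 0 0 0;-1 0.1 0 0 0 0 0;-1 0 0 0 0 0 0'; python3 d.py .643 -.168 .155
```

```text
time_s: 28.52
position: [0.6263, -0.2365, 0.1875]
tcp_rot: [0.709, 0.705, -0.001, -0.0]
ft_force: [0.6, -0.1, -1.1]
grip_width: 0.0594
time_s: 28.93
position: [0.641, -0.1696, 0.1833]
tcp_rot: [0.706, 0.708, -0.002, -0.003]
ft_force: [-0.4, -0.4, -0.4]
grip_width: 0.0596
shift [0.08 0.11 1.42] turn [-0.07 -0.02  0.03]
```

```bash
python3 -m jog '-1 0.05 0.1 0.2 -0.07 -0.02 0.03;-1 0 0 0.4 0 0 0;-1 0 0 0.4 0 0 0;-1 0 0 0.2 0 0 0;-1 0 0 0 0 0 0'; python3 d.py .643 -.168 .1226; python3 look.py scene 203 130 38 10 n4.png
```

```text
time_s: 29.35
position: [0.6417, -0.1729, 0.1552]
tcp_rot: [0.709, 0.705, -0.001, 0.0]
ft_force: [-0.8, -0.4, -1.9]
grip_width: 0.0594
shift [0.25 0.06 1.63] turn [-0.01  0.01 -0.05]
[ 0.6417 -0.1731  0.1556] [ 0.709  0.705 -0.001  0.   ] [ 0.5 -0.9 -1.4] 0.05931187849802329 29.4
```

View pics/n4.png

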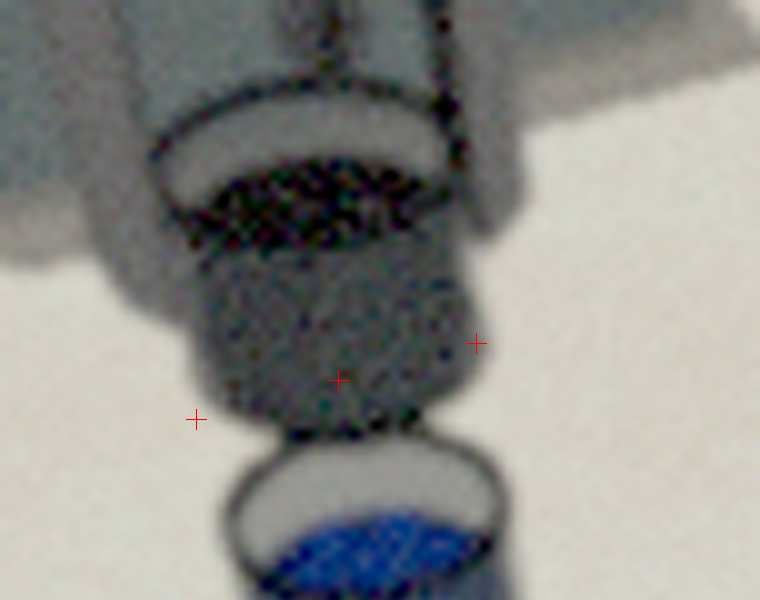

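```bash
python3 -m jog '-1 0.2 0.05 0.2 0 0 -0.05;-1 0.05 0 0.2 0 0 0;-1 0 0 0.2 0 0 0;-1 0 0 0.1 0 0 0;-1 0 0 0 0 0 0'; python3 d.py .643 -.168 .1226; python3 look.py scene 203 130 38 10 n5.png
python3 - <<'E'
from h import *
c=get("scene");p=sensors.state()["position"]
print(proj(c,[(.643,-.168,.128),(p[0],p[1],p[2]-.0046+.056)]))
E
```

```text
time_s: 29.82
position: [0.643, -0.1683, 0.1404]
tcp_rot: [0.707, 0.707, -0.001, 0.0]
ft_force: [0.2, -0.3, -1.5]
grip_width: 0.0592
shift [ 0.01 -0.    0.89] turn [-0.    0.01 -0.01]
[ 0.643  -0.1683  0.1406] [ 0.707  0.707 -0.001  0.   ] [ 0.3  0.1 -1.7] 0.059279285399654394 29.8667
[[200.50689166 142.03755629]
 [195.608367   115.41549313]]
```

View pics/n5.png

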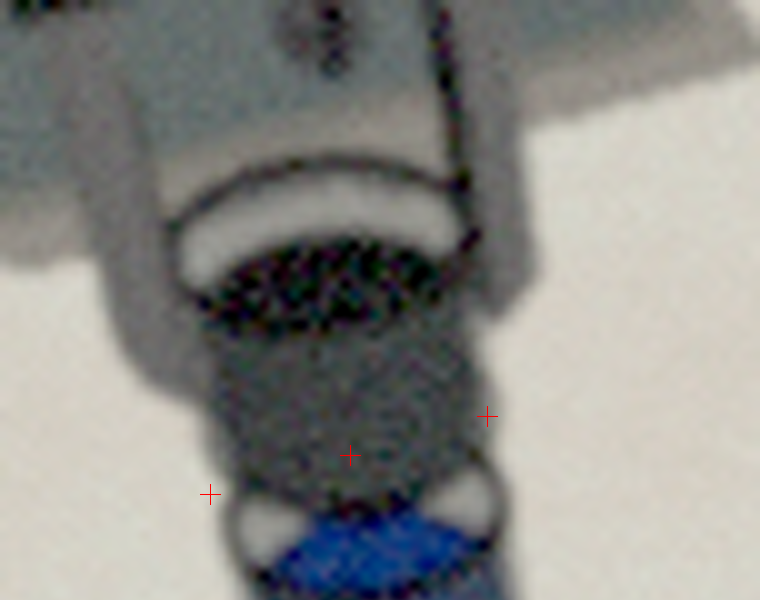

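```bash
python3 -m jog '-1 0 0 0.2 0 0 0;-1 0 0 0.2 0 0 0;-1 0 0 0.15 0 0 0;-1 0 0 0.1 0 0 0;-1 0 0 0 0 0 0'; python3 d.py .643 -.168 .1226; python3 -m jog '-1 0 0 0.15 0 0 0;-1 0 0 0.12 0 0 0;-1 0 0 0.1 0 0 0;-1 0 0 0 0 0 0;-1 0 0 0 0 0 0'; python3 d.py .643 -.168 .1226;python3 look.py scene 203 130 38 10 n6.png
```

```text
time_s: 30.33
position: [0.6434, -0.1685, 0.127]
tcp_rot: [0.707, 0.707, -0.0, 0.001]
ft_force: [0.1, 0.3, -1.5]
grip_width: 0.0597
shift [ 0.03 -0.02  0.22] turn [ 0.01  0.02 -0.01]
time_s: 30.75
position: [0.6454, -0.1682, 0.1229]
tcp_rot: [0.707, 0.707, 0.001, 0.003]
ft_force: [0.2, 0.6, -1.6]
grip_width: 0.0595
shift [ 0.01 -0.12  0.01] turn [ 0.06  0.03 -0.01]
[ 0.6453 -0.1682  0.1227] [0.707 0.707 0.001 0.003] [ 0.1  0.5 -1.8] 0.05944131204588285 30.8
```

View pics/n6.png

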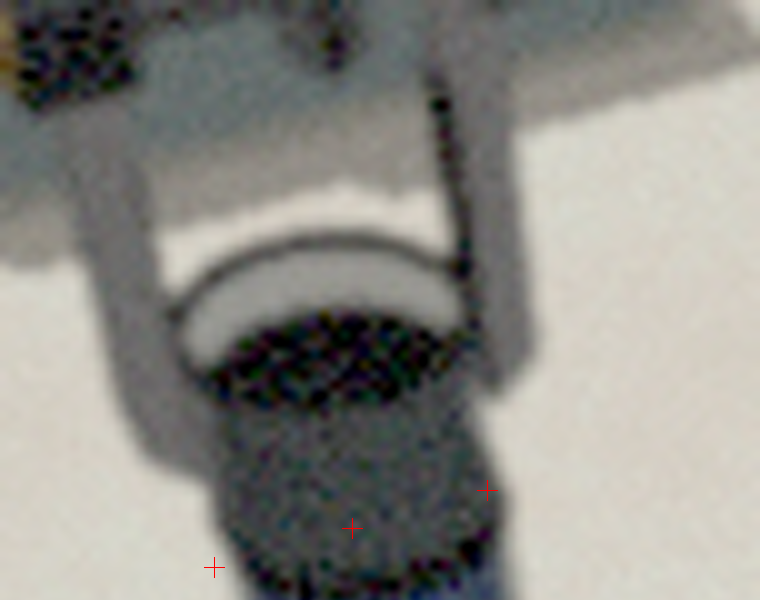

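```bash
python3 -m jog '-1 0 -0.12 0.05 0.06 0.03 0;-1 0 0 0.05 0 0 0;-1 0 0 0.1 0 0 0;-1 0 0 0 0 0 0;-1 0 0 0 0 0 0'; python3 d.py .643 -.168 .1226;python3 look.py scene 203 130 38 10 n7.png
```

```text
time_s: 31.22
position: [0.6455, -0.1686, 0.1224]
tcp_rot: [0.707, 0.707, 0.002, 0.002]
ft_force: [0.1, 0.2, -2.2]
grip_width: 0.0596
shift [ 0.03 -0.13 -0.01] turn [ 0.05  0.01 -0.01]
[ 0.6454 -0.1686  0.1222] [0.707 0.707 0.002 0.002] [-0.3 -0.5 -2.5] 0.05968633514070307 31.2667
```

View pics/n7.png

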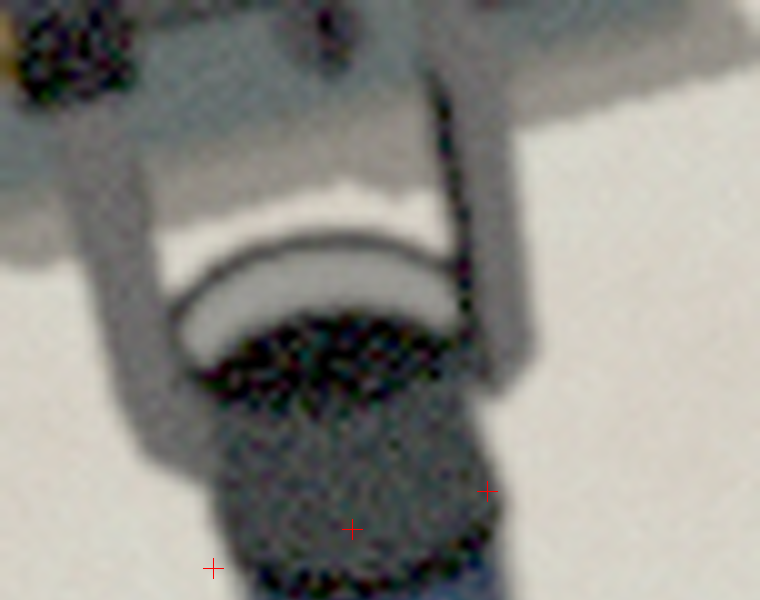

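```bash
python3 -m jog '1 0 0 0 0 0 0;1 0 0 0 0 0 0;1 0 0 0 0 0 0;1 0 0 0 0 0 0;1 0 0 0 0 0 0';  python3 -m jog '1 0 0 0 0 0 0;1 0 0 0 0 0 0;1 0 0 -0.2 0 0 0;1 0 0 -0.4 0 0 0;1 0 0 -0.8 0 0 0'; python3 -m jog '1 0 0 -1 0 0 0;1 0 0 -1 0 0 0;1 0.2 0 -1 0 0 0;1 0.5 0 -0.8 0 0 0;1 1 0 -0.3 0 0 0'; python3 look.py scene 203 140 38 10 n8.png
```

```text
time_s: 31.68
position: [0.6448, -0.1688, 0.121]
tcp_rot: [0.708, 0.707, 0.001, 0.001]
ft_force: [-0.1, 0.0, 0.1]
grip_width: 0.0896
time_s: 32.1
position: [0.6431, -0.1685, 0.1474]
tcp_rot: [0.707, 0.707, 0.0, -0.001]
ft_force: [0.3, -0.2, 0.3]
grip_width: 0.0942
time_s: 32.52
position: [0.6431, -0.138, 0.238]
tcp_rot: [0.709, 0.705, 0.0, 0.001]
ft_force: [0.1, 0.6, -1.1]
grip_width: 0.094
[ 0.6438 -0.1319  0.2391] [0.707 0.707 0.002 0.   ] [0.6 4.2 1.2] 0.09387414738447075 32.5667
```

View pics/n8.png

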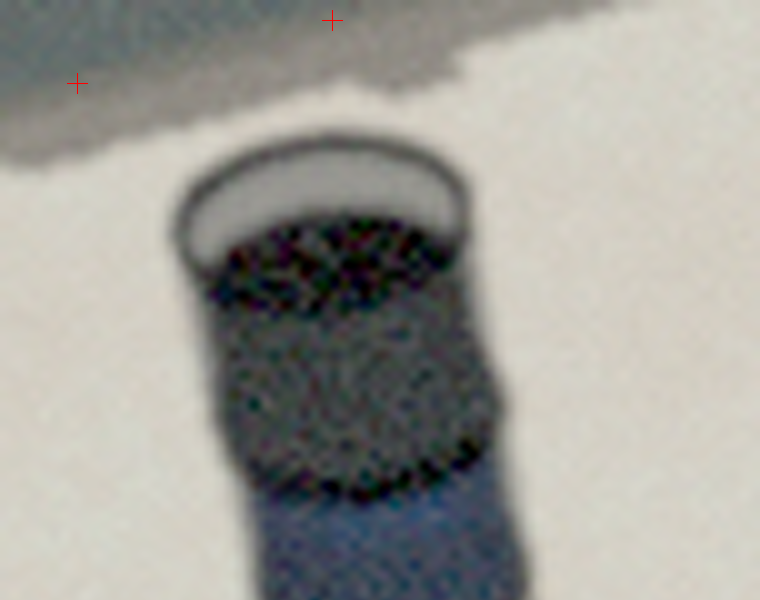

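Carbon's rim and the joint below look level and home. On to the pump head at about (0.446, 0.316), yaw ≈ 85°.

```bash
python3 -m jog '1 1 -0.2 0 0 0 0;1 1 -0.45 0 0 0 0;1 1 -0.45 0 0 0 0;1 1 -0.45 0 0 0 0;1 1 -0.45 0 0 0 0';  python3 -m jog '1 1 -0.45 0.1 0 0 0;1 1 -0.45 0.1 0 0 0;1 1 -0.45 0.1 0 0 0;1 1 -0.45 0.1 0 0 0;1 1 -0.45 0.1 0 0 0'; python3 -m jog '1 1 -0.45 0.2 0 0 0;1 1 -0.45 0.2 0 0 0;1 1 -0.45 0.2 0 0 0;1 1 -0.45 0.2 0 0 0;1 1 -0.45 0.2 0 0 0'; python3 d.py .446 .316 .13 85
python3 - <<'E'
from h import *
th=np.linspace(0,2*np.pi,200)
o=[]
for n,d in(("top",(0,0)),("scene",(-.001,.003))):
    c=get(n);u,v=(366,156) if n=="top" else (207,150);w=40;k=10;im=crop(c,u,v,w,k)
    for r,z in((.03,.082),(.03,.036),(.03,.128),(.03,.174)):
        P=np.c_[.643+d[0]+r*np.cos(th),-.168+d[1]+r*np.sin(th),0*th+z]
        cv2.polylines(im,[((proj(c,P)-[u-w,v-w]+.5)*k).round().astype(int)],True,(0,0,255),1)
    o.append(cv2.resize(im,(400,400)))
cv2.imwrite("pics/chk2.png",np.hstack(o))
E
```

```text
time_s: 32.98
position: [0.6038, -0.0303, 0.2425]
tcp_rot: [0.708, 0.706, 0.002, 0.002]
ft_force: [1.6, 0.3, -0.0]
grip_width: 0.0941
time_s: 33.4
position: [0.5566, 0.0749, 0.235]
tcp_rot: [0.708, 0.706, 0.003, 0.004]
ft_force: [0.1, -0.3, -0.5]
grip_width: 0.0941
time_s: 33.82
position: [0.5094, 0.18, 0.217]
tcp_rot: [0.707, 0.707, 0.005, 0.005]
ft_force: [0.1, -0.0, -0.8]
grip_width: 0.0939
shift [ 6.8  -3.24  4.3 ] turn [0.14 0.   0.87]
```

View pics/chk2.png

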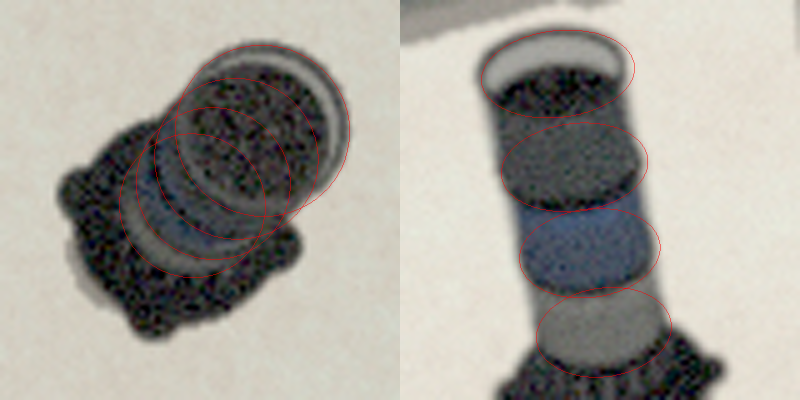

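All three cups fit their predicted home circles in both views. The scene view keeps the same ~1 px offset at every level, so the stack is straight.

```bash
python3 -m jog '1 1 -0.5 0.3 0.14 0 0.4;1 1 -0.5 0.5 0 0 0.4;1 1 -0.5 0.7 0 0 0;1 1 -0.5 0.7 0 0 0;1 1 -0.5 0.7 0 0 0';  python3 -m jog '1 0.9 -0.4 0.5 0 0 0;1 0.4 -0.2 0.2 0 0 0;1 0 0 0 0 0 0;1 0 0 0 0 0 0;1 0 0 0 0 0 0'; python3 d.py .446 .316 .07 85; python3 look.py scene 420 300 45 8 p1.png
```

```text
time_s: 34.33
position: [0.4671, 0.2838, 0.1614]
tcp_rot: [0.737, 0.676, 0.002, 0.002]
ft_force: [0.2, -0.2, -0.4]
grip_width: 0.094
time_s: 34.75
position: [0.456, 0.3131, 0.1465]
tcp_rot: [0.736, 0.677, 0.001, 0.002]
ft_force: [0.2, 1.2, -0.3]
grip_width: 0.0946
shift [ 0.1  -0.53  3.82] turn [0.05 0.   0.05]
[0.4563 0.3128 0.1466] [0.736 0.677 0.002 0.002] [ 1.4  0.1 -0.8] 0.09410504396174044 34.8
```

View pics/p1.png

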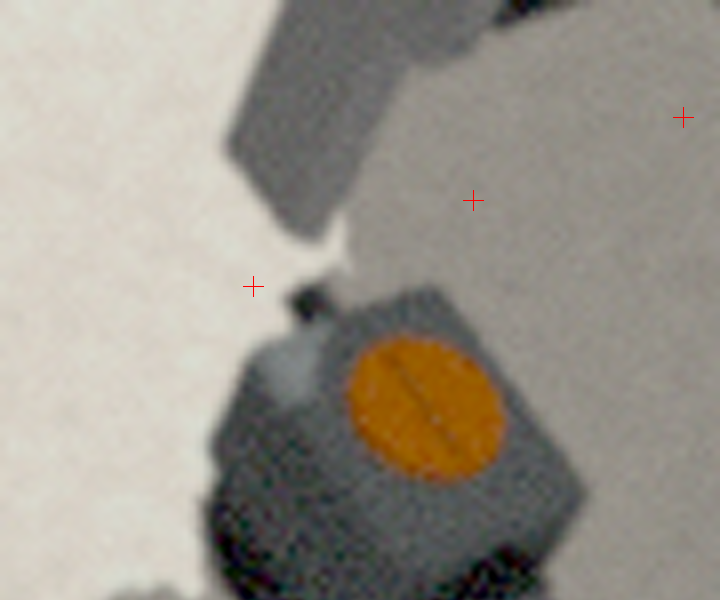

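```bash
python3 look.py scene 430 270 75 8 p2.png
python3 - <<'E'
import cv2
im=cv2.imread("pics/p2.png");print(im.shape)
from h import *
c=get("scene");w=75
im=crop(c,430,270,w,4)
s=sensors.state();p=np.array(s["position"])
from scipy.spatial.transform import Rotation as Ro
R=Ro.from_quat(s["tcp_rot"]).as_matrix()
for z in(0,.015,.05):
  for k in(0,.047,-.047):
    a=(proj(c,[p+R[:,1]*k+[0,0,z]])[0]-[430-w,270-w]+.5)*4; cv2.drawMarker(im,tuple(int(x) for x in a),(0,0,255),0,14,1)
cv2.imwrite("pics/p2.png",im)
E
```

```text
[0.4564 0.3128 0.1466] [0.736 0.677 0.002 0.002] [-0.7  0.1 -0.4] 0.09406397270394126 34.85
(600, 1200, 3)
```

View pics/p2.png

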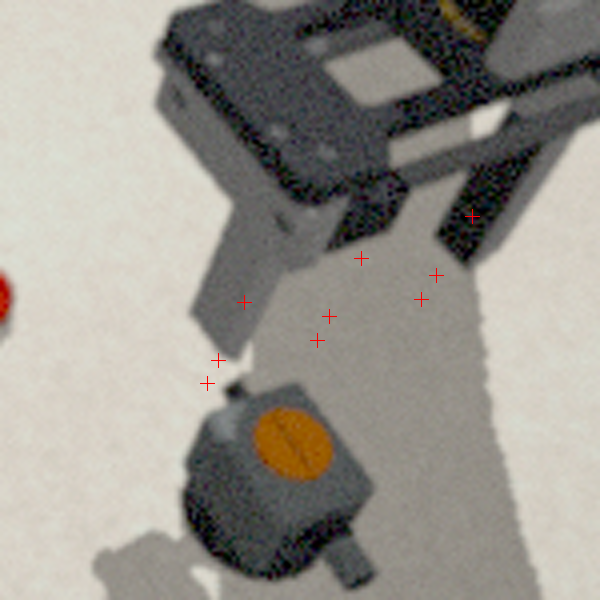

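```bash
python3 -m jog '1 0.1 -0.4 0.4 0.05 0 0.05;1 0.1 -0.1 0.6 0 0 0;1 0 0 0.7 0 0 0;1 0 0 0.7 0 0 0;1 0 0 0.5 0 0 0';  python3 -m jog '1 0 0 0.2 0 0 0;1 0 0 0 0 0 0;1 0 0 0 0 0 0;1 0 0 0 0 0 0;1 0 0 0 0 0 0'; python3 d.py .446 .316 .01 85; python3 look.py scene 425 290 50 6 p3.png
```

```text
time_s: 35.32
position: [0.4474, 0.317, 0.0862]
tcp_rot: [0.739, 0.674, 0.002, 0.001]
ft_force: [0.7, -0.4, 0.3]
grip_width: 0.094
time_s: 35.73
position: [0.4458, 0.3164, 0.0792]
tcp_rot: [0.739, 0.674, -0.0, 0.0]
ft_force: [0.3, 0.3, 0.1]
grip_width: 0.0939
shift [-0.02  0.01  3.46] turn [ 0.    0.   -0.05]
[0.4459 0.3165 0.0793] [0.739 0.674 0.    0.   ] [ 1.2  0.1 -0.9] 0.09401763836926912 35.7833
```

View pics/p3.png

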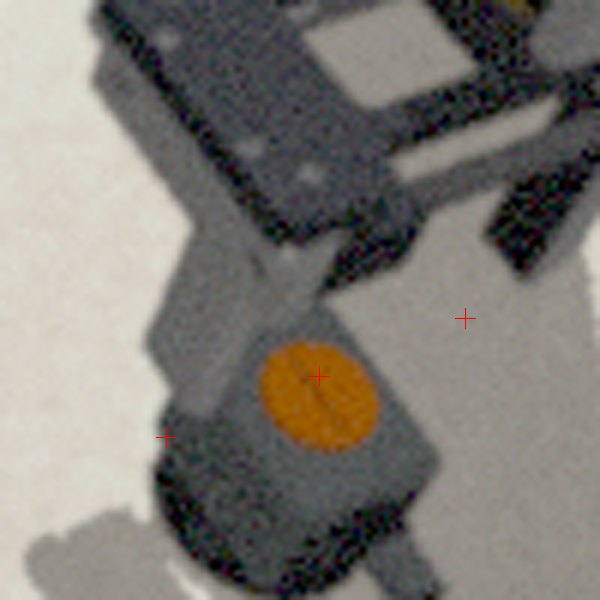

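```bash
python3 -m jog '1 0 0 0.5 0 0 0;1 0 0 0.7 0 0 0;1 0 0 0.7 0 0 0;1 0 0 0.6 0 0 0;1 0 0 0.3 0 0 0';  python3 -m jog '1 0 0 0.2 0 0 0;1 0 0 0 0 0 0;1 0 0 0 0 0 0;1 0 0 0 0 0 0;1 0 0 0 0 0 0'; python3 d.py .446 .316 .01 85; python3 look.py scene 425 300 50 6 p4.png
```

```text
time_s: 36.2
position: [0.448, 0.3173, 0.022]
tcp_rot: [0.739, 0.673, 0.003, 0.001]
ft_force: [-0.4, 0.8, -0.5]
grip_width: 0.0941
time_s: 36.62
position: [0.4476, 0.3174, 0.0167]
tcp_rot: [0.739, 0.673, 0.002, 0.001]
ft_force: [0.8, -0.0, 1.5]
grip_width: 0.094
shift [-0.08 -0.07  0.33] turn [ 0.04 -0.02 -0.06]
[0.4477 0.3174 0.0168] [0.739 0.673 0.002 0.001] [-0.1 -0.6  0. ] 0.09407947176864738 36.6667
```

View pics/p4.png

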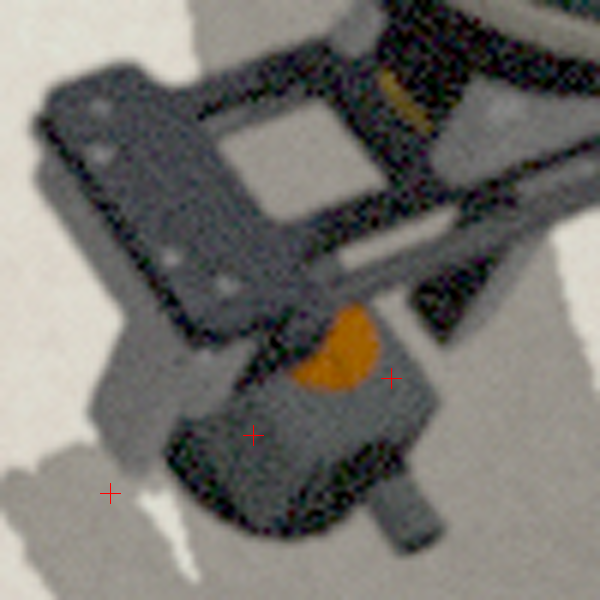

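```bash
python3 d.py .447 .320 .003 85;  python3 -m jog '1 0.1 0 0.25 0.04 0 -0.05;1 0.05 0 0.25 0 0 0;1 0 0 0.2 0 0 0;1 0 0 0.1 0 0 0;1 0 0 0 0 0 0'; python3 d.py .447 .320 .003 85;  python3 look.py scene 425 300 50 6 p5.png
```

```text
shift [ 0.13 -0.05  0.69] turn [ 0.04 -0.02 -0.06]
time_s: 37.08
position: [0.4487, 0.321, -0.0001]
tcp_rot: [0.737, 0.675, 0.002, -0.001]
ft_force: [0.2, 0.8, 0.6]
grip_width: 0.0942
shift [-0.06 -0.08 -0.16] turn [ 0.01 -0.03 -0.01]
[4.487e-01 3.210e-01 1.000e-04] [ 0.737  0.675  0.002 -0.001] [-0.9 -0.3 -0.9] 0.0939902871367251 37.1333
```

View pics/p5.png

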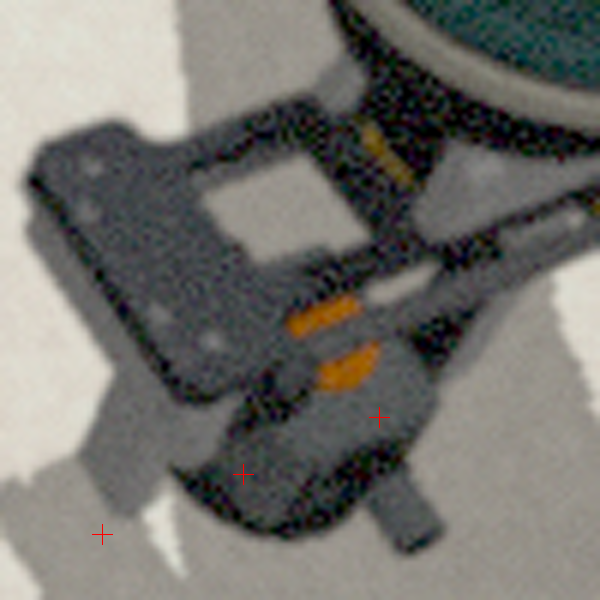

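```bash
python3 -m jog '1 -0.05 -0.08 -0.2 0 -0.03 0;1 0 0 -0.1 0 0 0;1 0 0 0 0 0 0;0.3 0 0 0 0 0 0;0.1 0 0 0 0 0 0' 25;  python3 -m jog '-1 0 0 0 0 0 0;-1 0 0 0 0 0 0;-1 0 0 0 0 0 0;-1 0 0 0 0 0 0;-1 0 0 0 0 0 0';python3 -m jog '-1 0 0 0 0 0 0;-1 0 0 0 0 0 0;-1 0 0 0 0 0 0;-1 0 0 0 0 0 0;-1 0 0 0 0 0 0';  python3 look.py scene 425 300 50 6 p6.png
```

```text
time_s: 37.55
position: [0.4469, 0.3202, 0.0073]
tcp_rot: [0.737, 0.675, 0.001, 0.001]
ft_force: [0.3, -0.8, 0.4]
grip_width: 0.0843
time_s: 37.97
position: [0.447, 0.3202, 0.0074]
tcp_rot: [0.737, 0.675, 0.001, 0.001]
ft_force: [-1.8, 0.4, 1.1]
grip_width: 0.051
time_s: 38.38
position: [0.4469, 0.3201, 0.0073]
tcp_rot: [0.737, 0.675, 0.001, 0.001]
ft_force: [-0.1, -0.2, 0.1]
grip_width: 0.0476
[0.4469 0.3201 0.0073] [0.737 0.675 0.001 0.001] [-0.5  0.2  0.9] 0.04792454212919662 38.4333
```

View pics/p6.png

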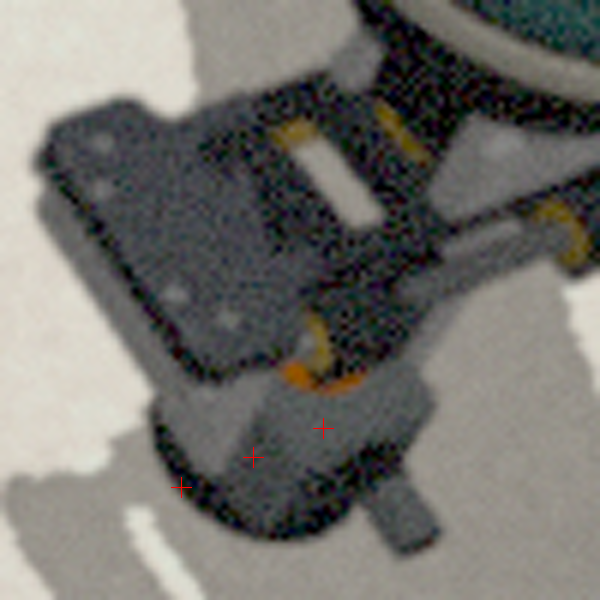

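Gripped the motor block squarely at 48 mm. Lifting.

```bash
python3 -m jog '-1 0 0 -0.3 0 0 0;-1 0 0 -0.6 0 0 0;-1 0 0 -0.8 0 0 0;-1 0 0 -0.8 0 0 0;-1 0 0 -0.8 0 0 0'; python3 -m jog '-1 0 0 -0.9 0 0 0;-1 0 0 -0.9 0 0 0;-1 0 0 -0.9 0 0 0;-1 0 0 -0.9 0 0 0;-1 0 0 -0.9 0 0 0'; python3 -m jog '-1 0 0 -0.9 0 0 0;-1 0 0 -0.9 0 0 0;-1 0 0 -0.7 0 0 0;-1 0 0 -0.3 0 0 0;-1 0 0 0 0 0 0'; python3 d.py .643 -.168 .235 85;  python3 look.py scene 430 260 60 5 p7.png
```

```text
time_s: 38.85
position: [0.4444, 0.3188, 0.0751]
tcp_rot: [0.737, 0.676, -0.003, -0.0]
ft_force: [1.2, 0.2, -2.5]
grip_width: 0.0476
time_s: 39.27
position: [0.4431, 0.3188, 0.1738]
tcp_rot: [0.737, 0.676, -0.003, -0.0]
ft_force: [0.8, 0.4, -3.0]
grip_width: 0.0481
time_s: 39.68
position: [0.4423, 0.3198, 0.2405]
tcp_rot: [0.736, 0.677, 0.0, 0.0]
ft_force: [0.4, -1.0, -2.3]
grip_width: 0.0479
shift [-23.48  12.01   0.29] turn [0.01 0.   0.05]
[0.4422 0.3197 0.2398] [0.736 0.677 0.    0.   ] [-0.7  0.8 -2.3] 0.04790430481648312 39.7333
```

View pics/p7.png

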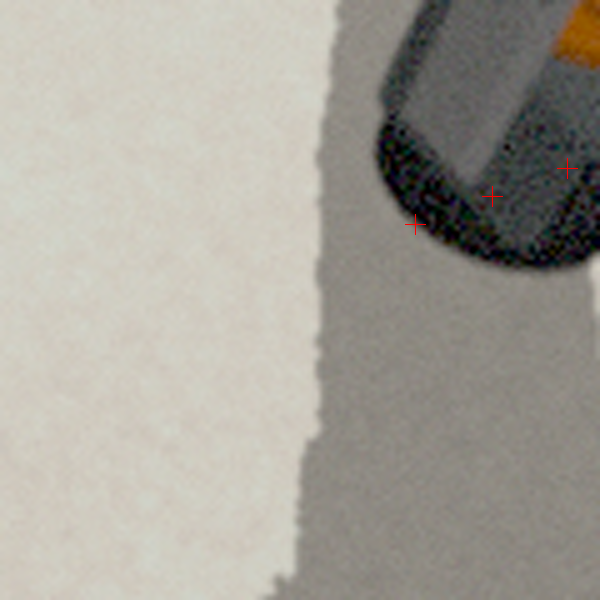

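```bash
python3 -m jog '-1 -0.4 0.2 0 0 0 0;-1 -0.8 0.4 0 0 0 0;-1 -1 0.5 0 0 0 0;-1 -1 0.5 0 0 0 0;-1 -1 0.5 0 0 0 0'; python3 -m jog '-1 -1 0.5 0 0 0 0;-1 -1 0.5 0 0 0 0;-1 -1 0.5 0 0 0 0;-1 -1 0.5 0 0 0 0;-1 -1 0.5 0 0 0 0';  python3 -m jog '-1 -1 0.5 0 0 0 0;-1 -1 0.5 0 0 0 0;-1 -1 0.5 0 0 0 0;-1 -1 0.5 0 0 0 0;-1 -1 0.5 0 0 0 0'; python3 d.py .643 -.168 .235 85
```

```text
time_s: 40.15
position: [0.4746, 0.2308, 0.2358]
tcp_rot: [0.733, 0.68, -0.002, -0.001]
ft_force: [0.4, 0.2, -3.0]
grip_width: 0.0482
time_s: 40.57
position: [0.5163, 0.1173, 0.2304]
tcp_rot: [0.733, 0.68, -0.006, -0.003]
ft_force: [1.4, -0.5, -2.7]
grip_width: 0.048
time_s: 40.98
position: [0.557, 0.0038, 0.2245]
tcp_rot: [0.734, 0.68, -0.009, -0.006]
ft_force: [-0.0, 0.4, -2.8]
grip_width: 0.048
shift [-8.24  4.93 -0.59] turn [-0.21  0.06  0.11]
```

```bash
python3 -m jog '-1 -0.9 0.5 -0.3 -0.2 0.06 0.1;-1 -0.9 0.55 -0.3 0 0 0;-1 -0.9 0.55 -0.2 0 0 0;-1 -0.9 0.55 -0.2 0 0 0;-1 -0.9 0.55 -0.1 0 0 0'; python3 d.py .643 -.168 .235 85
```

```text
time_s: 41.4
position: [0.6007, -0.1005, 0.2401]
tcp_rot: [0.738, 0.675, -0.004, -0.004]
ft_force: [-0.1, 0.2, -3.4]
grip_width: 0.048
shift [-3.18  2.41  0.23] turn [-0.11 -0.   -0.02]
```

```bash
python3 -m jog '-1 -0.9 0.7 0 -0.1 0 0;-1 -0.9 0.7 0 0 0 0;-1 -0.7 0.6 0 0 0 0;-1 -0.3 0.2 0 0 0 0;-1 0 0 0 0 0 0'; python3 d.py .643 -.168 .235 85; python3 look.py scene 200 95 50 8 q1.png
```

```text
time_s: 41.82
position: [0.6378, -0.1716, 0.233]
tcp_rot: [0.74, 0.673, -0.004, -0.004]
ft_force: [-0.1, 0.3, -2.4]
grip_width: 0.0481
shift [ 0.21  0.24 -0.1 ] turn [-0.1   0.   -0.08]
[ 0.6373 -0.1709  0.2329] [ 0.74   0.673 -0.004 -0.004] [-0.6  0.5 -3.6] 0.047915504620771945 41.8667
```

View pics/q1.png

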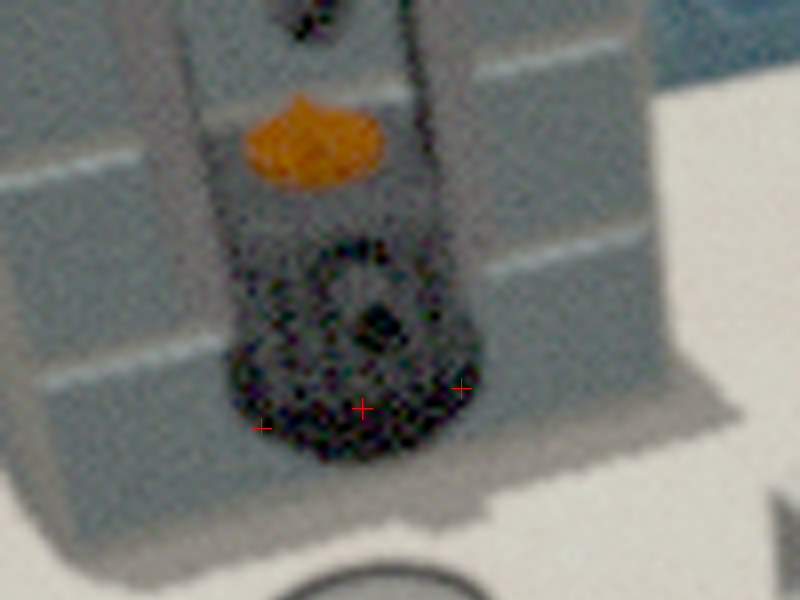

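```bash
python3 -m jog '-1 0.1 0.25 0.1 -0.1 0 -0.08;-1 0.05 0 0.4 0 0 0;-1 0 0 0.4 0 0 0;-1 0 0 0.3 0 0 0;-1 0 0 0 0 0 0'; python3 d.py .643 -.168 .195 85; python3 look.py scene 200 115 50 8 q2.png
python3 - <<'E'
from h import *
c=get("scene");p=sensors.state()["position"]
print(proj(c,[(.643,-.168,.174),(p[0],p[1],p[2]-.0073+.075),(p[0],p[1],p[2]-.0073+.01)]))
E
```

```text
time_s: 42.28
position: [0.6413, -0.1636, 0.2058]
tcp_rot: [0.735, 0.678, 0.0, -0.001]
ft_force: [-1.0, 1.1, -2.1]
grip_width: 0.0478
shift [-0.21  0.1   0.54] turn [-0.01 -0.01  0.06]
[ 0.6415 -0.1635  0.2064] [ 0.735  0.678  0.    -0.   ] [ 0.1  0.4 -2.5] 0.047899817793782204 42.3333
[[197.15657338 123.36987736]
 [190.02427706  76.97805953]
 [195.63103108 108.57568046]]
```

View pics/q2.png

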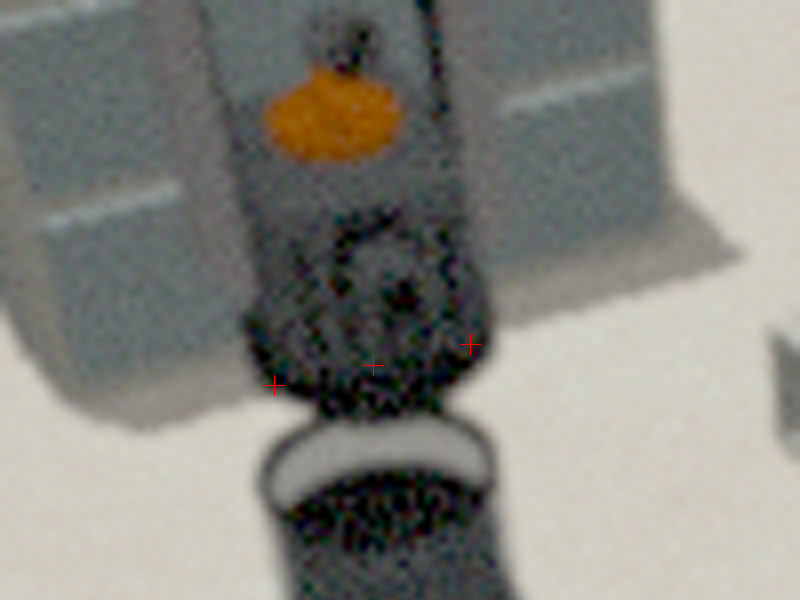

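```bash
python3 -m jog '-1 -0.25 0.15 0.1 0 0 0.06;-1 -0.05 0.05 0.2 0 0 0;-1 0 0 0.2 0 0 0;-1 0 0 0 0 0 0;-1 0 0 0 0 0 0'; python3 d.py .645 -.169 .1713 85; python3 look.py scene 200 115 50 8 q3.png
```

```text
time_s: 42.8
position: [0.6462, -0.1712, 0.1971]
tcp_rot: [0.738, 0.675, 0.001, 0.001]
ft_force: [-0.3, 0.7, -3.5]
grip_width: 0.0479
shift [ 0.1  -0.07  1.29] turn [ 0.02 -0.   -0.01]
[ 0.6462 -0.1712  0.1971] [0.738 0.675 0.001 0.001] [ 0.8 -0.1 -3.8] 0.047902676902785234 42.85
```

View pics/q3.png

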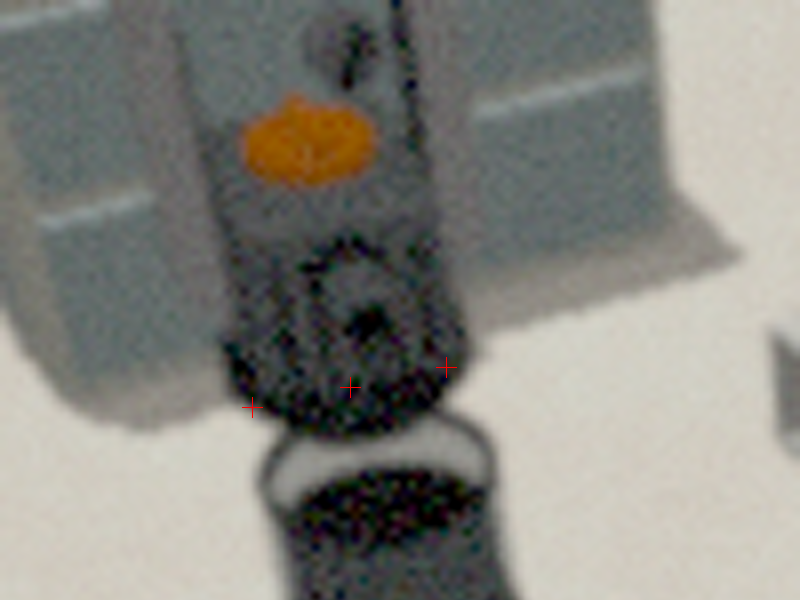

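```bash
cat > ov2.py <<'E'
from h import *
import sys
th=np.linspace(0,2*np.pi,200)
c=get("scene");p=sensors.state()["position"];zo=p[2]-.0073;print(p)
u,v,w,k=200,115,38,10
im=crop(c,u,v,w,k)
def circ(x,y,z,r,col):
    P=np.c_[x+r*np.cos(th),y+r*np.sin(th),0*th+z]
    cv2.polylines(im,[((proj(c,P)+[1.1,1.2]-[u-w,v-w]+.5)*k).round().astype(int)],True,col,1)
circ(p[0],p[1],zo+.01,.03,(0,0,255));circ(p[0],p[1],zo+.02,.03,(0,0,255));circ(p[0],p[1],zo+.075,.012,(255,0,0));circ(p[0],p[1],zo,.02,(0,255,255))
circ(.643,-.168,.174,.03,(0,255,0))
circ(.643,-.168,.128,.03,(0,255,0))
cv2.imwrite("pics/"+sys.argv[1],im[:600])
E
python3 ov2.py q4.png
```

```text
[ 0.64617553 -0.17110354  0.19719565]
```

View pics/q4.png

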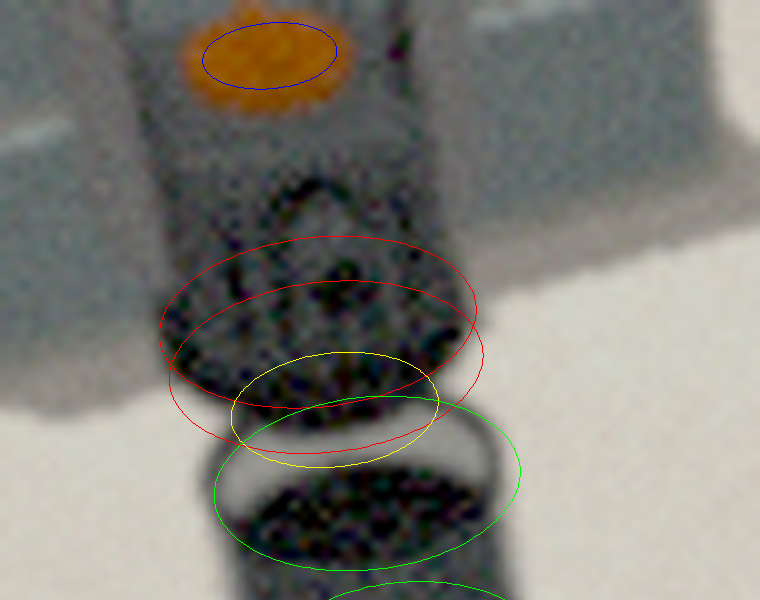

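Run:
```python
from h import *
from scipy.spatial.transform import Rotation as Ro
c=get("scene");s=sensors.state();p=np.array(s["position"]);R=Ro.from_quat(s["tcp_rot"]).as_matrix()
ax=R[:,0]*np.array([1,1,0]); o=p-[0,0,.0073]
u,v,w,k=200,110,38,10
im=crop(c,u,v,w,k); print(s["ft_force"],s["torque"],R.round(3).tolist())
def circ(ctr,a,b,r,col):
    th=np.linspace(0,2*np.pi,100); P=ctr+r*(np.cos(th)[:,None]*a+np.sin(th)[:,None]*b)
    q=proj(c,P)+[1.1,1.2]; cv2.polylines(im,[((q-[u-w,v-w]+.5)*k).round().astype(int)],True,col,1)
Z=np.array([0,0,1.]);Y=np.cross(Z,ax)
circ(o+.052*Z+ax*.052,Y,Z,.009,(0,0,255))
circ(o+.052*Z+ax*.027,Y,Z,.009,(0,255,255))
# block
for z in(.02,.066):
    P=np.array([o+z*Z+i*.027*ax+j*.024*Y for i,j in((1,1),(1,-1),(-1,-1),(-1,1))])
    q=proj(c,P)+[1.1,1.2]; cv2.polylines(im,[((q-[u-w,v-w]+.5)*k).round().astype(int)],True,(0,255,0),1)
circ(o+.02*Z,ax,Y,.03,(255,0,0));circ(o+.01*Z,ax,Y,.03,(255,0,0));circ(o+.075*Z,ax,Y,.014,(255,0,0))
cv2.imwrite("pics/q5.png",im[:600])
```

```text
[-0.53545996  0.8382008  -2.78332994] [-0.05223001 -0.05460863 -0.01103425] [[0.088, 0.996, 0.002], [0.996, -0.088, 0.0], [0.0, 0.002, -1.0]]
```

View pics/q5.png

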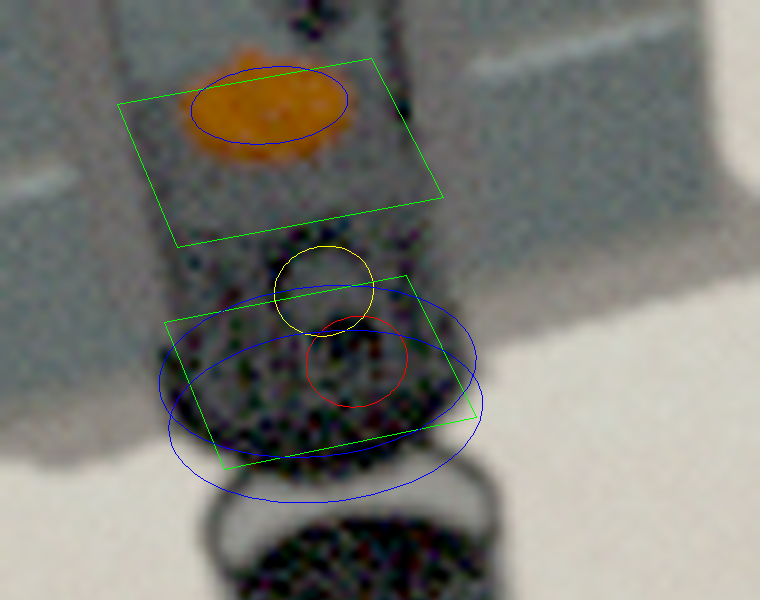

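The overlay shows the pump axis about 6 mm to −y of the TCP. That agrees with the top camera's reading at the grasp. So I'll aim the TCP at (0.644, −0.162).

```bash
python3 d.py .644 -.162 .197 85; python3 -m jog '-1 0.35 -0.08 0 0.02 0 0;-1 0.1 0 0 0 0 0;-1 0 0 0 0 0 0;-1 0 0 0 0 0 0;-1 0 0 0 0 0 0'; python3 d.py .644 -.162 .1713 85; python3 look.py scene 200 115 38 10 q6.png
```

```text
shift [ 0.44 -0.15  0.02] turn [ 0.02 -0.   -0.01]
time_s: 43.37
position: [0.6456, -0.1602, 0.198]
tcp_rot: [0.737, 0.676, 0.0, 0.0]
ft_force: [0.0, -0.9, -2.9]
grip_width: 0.048
shift [-0.1  -0.07  1.34] turn [ 0.01 -0.   -0.  ]
[ 0.6456 -0.1602  0.198 ] [0.737 0.676 0.    0.   ] [-0.3  0.  -3. ] 0.04772626274655243 43.4167
```

View pics/q6.png

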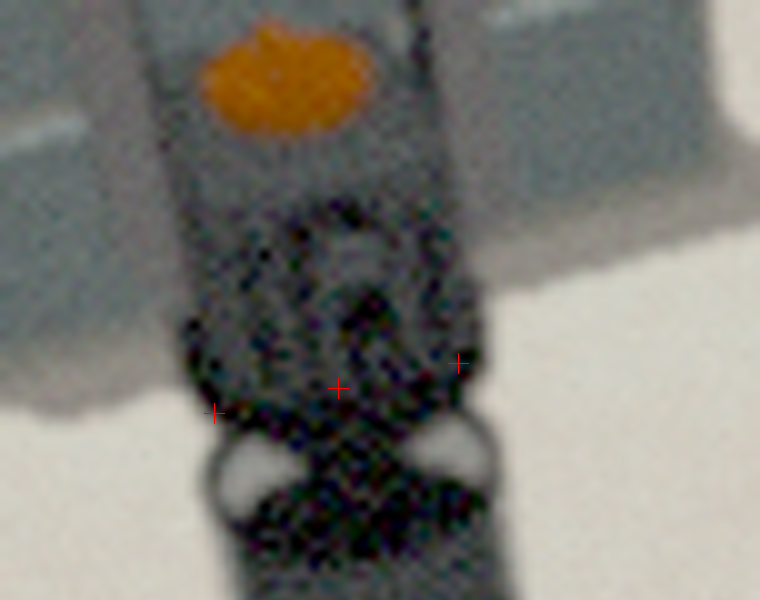

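```bash
python3 -m jog '-1 -0.08 -0.06 0.15 0 0 0;-1 0 0 0.2 0 0 0;-1 0 0 0.15 0 0 0;-1 0 0 0 0 0 0;-1 0 0 0 0 0 0'; python3 d.py .644 -.162 .1713 85; python3 look.py scene 200 115 38 10 q7.png
```

```text
time_s: 43.83
position: [0.6438, -0.1625, 0.1865]
tcp_rot: [0.738, 0.675, 0.0, 0.0]
ft_force: [-0.7, -0.3, -2.4]
grip_width: 0.048
shift [0.02 0.01 0.76] turn [ 0.   -0.   -0.01]
[ 0.6438 -0.1625  0.1865] [0.738 0.675 0.    0.   ] [ 0.6  0.1 -2.6] 0.0477588472587185 43.8833
```

View pics/q7.png

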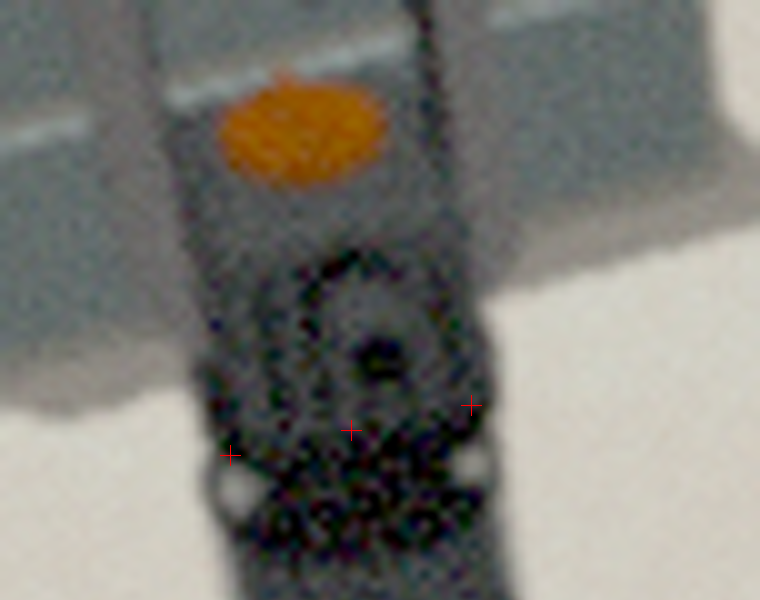

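```bash
python3 -m jog '-1 0 0 0.15 0 0 0;-1 0 0 0.15 0 0 0;-1 0 0 0.05 0 0 0;-1 0 0 0 0 0 0;-1 0 0 0 0 0 0'; python3 d.py .644 -.162 .1713 85; python3 -m jog '-1 0 0 0.15 0 0 0;-1 0 0 0.1 0 0 0;-1 0 0 0 0 0 0;-1 0 0 0 0 0 0;-1 0 0 0 0 0 0';  python3 d.py .644 -.162 .1713 85; python3 look.py scene 200 115 38 10 q8.png
```

```text
time_s: 44.3
position: [0.6439, -0.1625, 0.1788]
tcp_rot: [0.738, 0.675, 0.0, 0.0]
ft_force: [0.4, -1.4, -2.5]
grip_width: 0.0482
shift [0.02 0.   0.37] turn [ 0.   -0.   -0.01]
time_s: 44.72
position: [0.6441, -0.1628, 0.1735]
tcp_rot: [0.738, 0.675, 0.0, 0.0]
ft_force: [-0.2, -0.5, -2.8]
grip_width: 0.0479
shift [ 0.04 -0.01  0.11] turn [ 0.01  0.   -0.01]
[ 0.6442 -0.1629  0.1736] [0.738 0.675 0.    0.001] [-1.1 -0.6 -2.5] 0.04782040386314241 44.7667
```

View pics/q8.png

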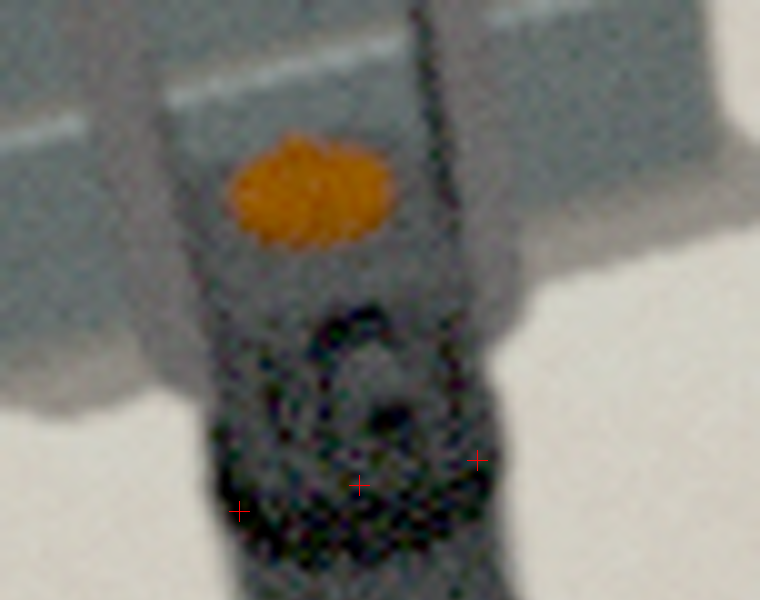

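```bash
python3 -m jog '-1 0 0 0.12 0 0 0;-1 0 0 0.1 0 0 0;-1 0 0 0 0 0 0;-1 0 0 0 0 0 0;-1 0 0 0 0 0 0';  python3 d.py .644 -.162 .1713 85; python3 look.py scene 200 115 38 10 q9.png
```

```text
time_s: 45.18
position: [0.6455, -0.1635, 0.1718]
tcp_rot: [0.738, 0.675, 0.001, 0.003]
ft_force: [0.1, -0.7, -3.6]
grip_width: 0.048
shift [ 0.07 -0.08  0.02] turn [ 0.05  0.02 -0.02]
[ 0.6454 -0.1634  0.1717] [0.738 0.675 0.001 0.002] [ 0.2 -0.6 -3.2] 0.0480103610171896 45.2333
```

View pics/q9.png

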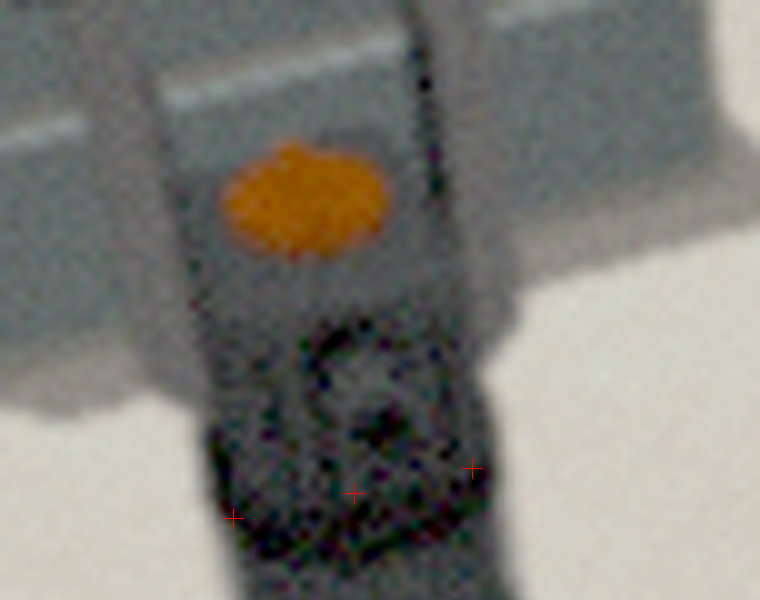

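```bash
python3 -m jog '-0.3 0 0 0 0 0 0;0 0 0 0 0 0 0;0.2 0 0 0 0 0 0;0.5 0 0 0 0 0 0;1 0 0 0 0 0 0';  python3 -m jog '1 0 0 0 0 0 0;1 0 0 0 0 0 0;1 0 0 0 0 0 0;1 0 0 0 0 0 0;1 0 0 0 0 0 0'; python3 look.py scene 200 115 38 10 q10.png
```

```text
time_s: 45.65
position: [0.6456, -0.163, 0.1715]
tcp_rot: [0.738, 0.675, 0.001, 0.002]
ft_force: [-0.0, 0.2, 0.1]
grip_width: 0.0646
time_s: 46.07
position: [0.6459, -0.163, 0.1718]
tcp_rot: [0.738, 0.675, 0.002, 0.003]
ft_force: [0.9, 0.2, -0.7]
grip_width: 0.0933
[ 0.6459 -0.163   0.1718] [0.738 0.675 0.002 0.003] [ 0.5 -0.2 -0.8] 0.09392162494920295 46.1167
```

View pics/q10.png

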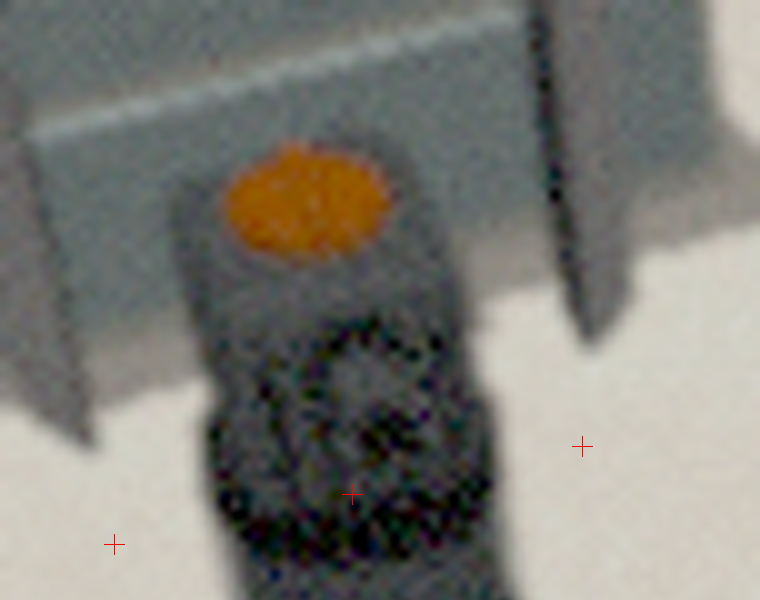

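```bash
python3 -m jog '1 0 0 -0.3 0 0 0;1 0 0 -0.6 0 0 0;1 0 0 -0.8 0 0 0;1 0 0 -0.8 0 0 0;1 0 0 -0.8 0 0 0'; python3 -m jog '1 0 0 -0.8 0 0 0;1 0 0 -0.8 0 0 0;1 0.5 -0.2 -0.4 0 0 0;1 1 -0.5 -0.2 0 0 0;1 1 -0.5 0 0 0 0';  python3 -m jog '1 1 -0.5 0 0 0 0;1 1 -0.5 0 0 0 0;1 1 -0.5 0 0 0 0;1 1 -0.5 0 0 0 0;1 1 -0.5 0 0 0 0'; python3 -m jog '1 1 -0.5 0 0 0 0;1 1 -0.5 0 0 0 0;1 1 -0.5 0 0 0 0;1 1 -0.5 0 0 0 0;1 1 -0.5 0 0 0 0'; python3 -m jog '1 1 -0.5 0 0 0 0;1 1 -0.5 0 0 0 0;1 0.5 -0.2 0 0 0 0;1 0 0 0 0 0 0;1 0 0 0 0 0 0'
python3 - <<'E'
from h import *
th=np.linspace(0,2*np.pi,200)
o=[]
for n,b in(("top",(0,0)),("scene",(1.1,1.2))):
    c=get(n);u,v=(369,152) if n=="top" else (203,135);w=56;k=7;im=crop(c,u,v,w,k)
    for r,z in((.03,.082),(.03,.036),(.03,.128),(.03,.174),(.03,.184),(.014,.239)):
        P=np.c_[.643+r*np.cos(th),-.168+r*np.sin(th),0*th+z]
        cv2.polylines(im,[((proj(c,P)+b-[u-w,v-w]+.5)*k).round().astype(int)],True,(0,0,255),1)
    o.append(cv2.resize(im,(400,400)));o.append(cv2.resize(crop(c,u,v,w,k),(400,400)))
    cv2.imwrite(f"pics/fin_{n}.png",np.clip(255*(c["frame"][:,:,::-1]/255.)**.6,0,255).astype(np.uint8))
cv2.imwrite("pics/chk3.png",np.vstack([np.hstack(o[:2]),np.hstack(o[2:])])[:, :])
E
python3 -c "
import cv2;im=cv2.imread('pics/chk3.png');cv2.imwrite('pics/chk3.png',cv2.resize(im,(600,600)))"
```

```text
time_s: 46.53
position: [0.644, -0.1625, 0.2401]
tcp_rot: [0.738, 0.675, 0.0, 0.0]
ft_force: [0.8, 0.2, -0.0]
grip_width: 0.0939
time_s: 46.95
position: [0.6254, -0.112, 0.2942]
tcp_rot: [0.739, 0.673, 0.002, 0.004]
ft_force: [-0.2, 0.3, 0.3]
grip_width: 0.0942
time_s: 47.37
position: [0.5809, 0.0008, 0.2968]
tcp_rot: [0.739, 0.674, 0.003, 0.005]
ft_force: [-0.2, 0.0, 0.3]
grip_width: 0.0943
time_s: 47.78
position: [0.5347, 0.114, 0.2987]
tcp_rot: [0.738, 0.675, 0.004, 0.006]
ft_force: [0.9, 0.3, -0.6]
grip_width: 0.0938
time_s: 48.2
position: [0.5096, 0.1751, 0.3007]
tcp_rot: [0.735, 0.678, 0.005, 0.007]
ft_force: [-0.2, -0.9, 0.7]
grip_width: 0.094
```

View pics/chk3.png

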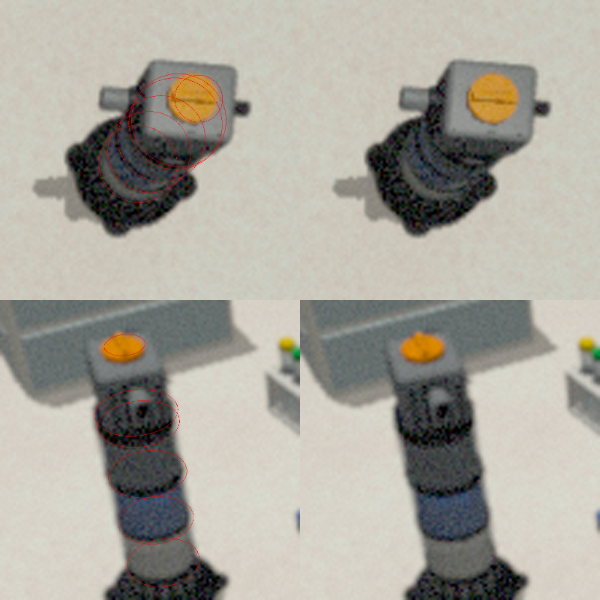

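View pics/fin_scene.png

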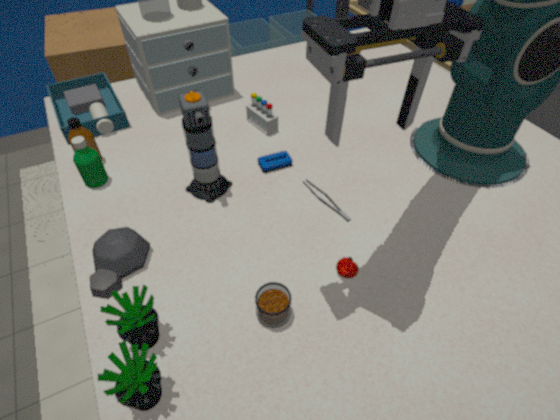

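Run:
```python
from h import *
a=get("scene");b=get("top");cv2.imwrite("pics/fz.png",np.hstack([crop(a,200,130,40,5),crop(b,372,150,40,5)]))
print(sensors.state()["qd"],sensors.state()["time_s"])
```

```text
[ 1.22532704e-03  1.61893978e-03 -9.43097002e-04  1.90184584e-03
  4.36484210e-07 -1.33432907e-03 -3.07900978e-03] 48.4
```

View pics/fz.png

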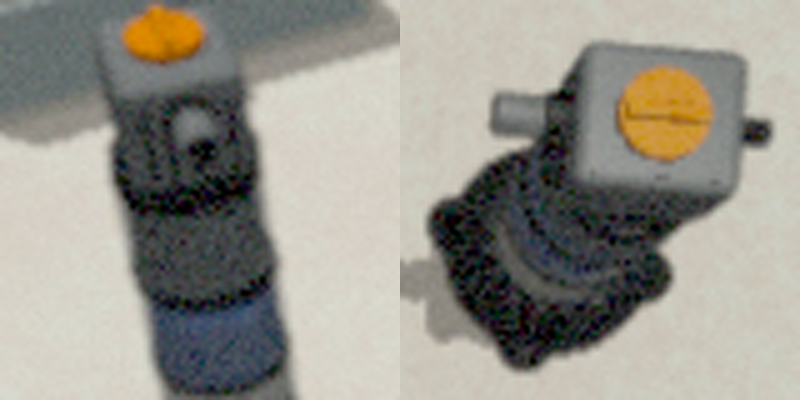

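Run:
```python
from h import *
C=[]
for n,(u,v) in(("top",(373,148)),("scene",(192,97))):
    c=get(n);f=c["frame"].astype(int);m=((f[...,0]>f[...,2]*2+25)&(f[...,0]>f[...,1]*1.15)).astype(np.uint8)
    m[:v-25]=0;m[v+25:]=0;m[:,:u-25]=0;m[:,u+25:]=0
    ys,xs=np.nonzero(m);print(n,len(xs),xs.mean(),ys.mean(),ys.min(),ys.max()); C.append((c,(xs.mean(),ys.mean())))
A=[];B=[]
for c,uv in C:
    o,v=ray(c,uv);v=v[0]/np.linalg.norm(v[0]);M=np.eye(3)-np.outer(v,v);A.append(M);B.append(M@o)
print(np.linalg.lstsq(np.vstack(A),np.hstack(B),rcond=None)[0])
for c,uv in C: print(proj(c,[(.644,-.168,.239)]),uv, plane(c,uv,.237))
```

```text
top 266 384.53007518796994 132.18045112781954 123 141
scene 136 192.31617647058823 96.49264705882354 91 101
[ 0.64385291 -0.16543253  0.23547316]
[[386.60409792 131.65928767]] (np.float64(384.53007518796994), np.float64(132.18045112781954)) [[ 0.64371547 -0.16519238  0.237     ]]
[[191.36126482  94.13008291]] (np.float64(192.31617647058823), np.float64(96.49264705882354)) [[ 0.64425391 -0.16263371  0.237     ]]
```

```bash
python3 -c "
from bench import order
print(order.close_job())"
```

```text
the job is handed in; nothing more can be done
None
```

I rebuilt the filter on its foot in the order asked: rings, bio balls, carbon, pump head. Each piece was gripped, lowered in and let go before I fetched the next. I handed it in at about 48 s, with the gripper open and well clear.

**Last checks**
- **Fit:** before the pump head went on, the three cup rims matched their fully home circles in both cameras, to within about a pixel. After release the stack looked straight in both views.
- **Pump height:** the dial sits at about (0.644, −0.165, 0.2355) m by triangulation, against 0.239 m for fully home. Both cameras together read 3–7 mm low on most things, so this points to home with no gap.
- **Other things:** in the last pictures the peat cup, tube rack, shell, magnet and tweezers looked where they had been. I judged this by eye and did not measure it.

**What disagreed**
- **Camera y:** the two cameras differed by about 3–7 mm in y.
- **Fingertip height:** the fingertips looked about 15–25 mm higher in the scene camera than the reported TCP height. I set grasp heights from the pictures.
- **Contact force:** the force sensor showed almost no contact for most seatings. I judged seating by the height and by the piece no longer moving when the tool was sent lower.
- **Pump grasp:** I gripped it about 6 mm off its axis along y. I corrected for that before lowering it.
- **Carbon cup:** it sits about 2 mm to +x, about the play its socket allows.

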